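# Set up the first-aid chart on its folding stand

## Robot

A 6-joint arm with a two-finger parallel gripper is mounted at the origin on the work surface. World frame = base frame: x ahead of the robot, y to its left, z up, the work surface at z = 0. Lengths are in m, angles in degrees, forces in N, time in s.
With the tool pointing down it reaches from about 0.35 to 0.875 m from the base axis. Payload 4.2 kg.
Tool frame: the origin (TCP) lies midway between the tips of the shut fingers; the grasp point (between the pads) lies 19 mm behind it; z points along the fingers, y is the direction in which the jaws open and shut (so a half turn about z gives the same grasp; the last joint's range is limited). The gripper opens to 87 mm and grips with 3 to 60 N. Pads are 19 mm wide; open, the fingers measure 117 mm over their backs; the gripper's body (75 mm by 190 mm) begins 51 mm behind the grasp point.
Start: joints at [91.421, 22.042, 0.453, 0, -68.411, -14.817], TCP at [0.145, 0.608, 0.223] pointing down, gripper open.
Joint ranges: [-179.83, 179.83], [-69.29, 118.12], [-61.27, 80.66], [-181.25, 117.63], [-171.15, -9.14], [-177.46, 177.46]. Speed limits (degrees/s): [159.86, 159.86, 180, 180, 180, 180].

## Interface

Orientations are given as a 3x3 rotation matrix whose columns are the frame's x, y, z axes.
In Python, from station import sense, capture, finish_job gives the robot as it stands. The module is installed in compiled form; this text tells all that it offers.
- The arm moves only by the shell command python3 -m jog 'ROWS' [OPENING]. ROWS is JSON, a list of rows, each a list of 6 numbers: the shift along the tool's x, y, z in cm, then the turn, a rotation vector about the tool's x, y, z in degrees. In form: [[dx, dy, dz, wx, wy, wz], ...]. A call has exactly 5 rows; each row shifts and turns the commanded pose from where the row before left it, along the tool's axes as they then stand; what a row does not reach is not made up. A row lasts 1/12 s, in which the tool goes at most 41.7 mm and 7.16 degrees, less where a joint would pass 70% of its speed; a pose out of reach is approached as far as the arm can. A call is refused whole if a number of a shift passes 4.17 or a number of a turn 7.16, either way. A call with a gripper value outside its range is refused whole. OPENING is the finger opening in cm, from 0 to 8.7, set as the call begins (- or left out, the last holds). The fingers move at their own pace and stop on an object; the grip force is fixed at half the most. Time passes only in rows, so rows that do not move let the fingers close, or fill a call up. It gives the time, the measured TCP pose, the force and the opening at its end, in the units of the state.
- sense(): the state, without advancing time (a new reading comes with each control period).
- capture(name): name is "scene" or "side" or "wrist"; returns a dict with "frame" (400x640x3 uint8, red, green, blue), "fx", "fy", "cx", "cy" (pixels), "dist" ([k1, k2, p1, p2, k3] as OpenCV has them; the pictures are not rectified), "world_to_cam" (4x4, takes a point from world to camera coordinates). Camera axes: x right, y up, looking along -z (the intrinsics and any distortion apply to the point x, -y, -z); pixel columns grow to the right and rows downward; lengths in m; the calibration is good to about 2 mm. A picture is of the moment at which its call begins. There is no depth.
- finish_job(): hands the job in, once; it reports no verdict.
The state is a dict: "time_s": time; "joints": joint angles; "joint_velocities": joint speeds; "effort": joint torques, N m; "tcp_pos": TCP position; "ee_rot": TCP orientation; "wrist_force": force on the tool from outside, world axes, zero at the start; "moment": the same for the moment, N m; "gripper_width": opening from 0.0 (shut) to 1.0 (fully open).
Only numpy, scipy, OpenCV 4.12 (cv2) and the standard library are available. Lean on these libraries where they do the work, as an engineer would, in place of code of your own. Each camera call takes 0.05 s, during which the arm holds its last target.

## Task

Swing the folded prop leg of the chart stand up and back until it reaches its stop. Then take the first-aid chart (the taller board, without a clip) out of the rack and stand it on the stand, foot behind the lips, in the middle and square, leaning back against the leg with its printed face still to the front (the side with the lips). Leave the clipboard in the rack and do not knock over the cups or the jar.

Things in the scene. Friction and masses are not known exactly. Their poses are not given: they have to be found in the camera images.
- stand: chart stand (grey base, aluminium leg), fixed. Origin at table height under the leg's hinge axis; x to the front (lip side), y along the lips, z up. Base plate x -95 to 55, y -75 to 75, top at z 12 mm. Two lips, 34 mm wide, at y -55 and 55, x 30 to 38, up to z 28 mm. Hinge cheeks at y -29 and 29, x -16 to 2, up to z 38 mm. The board's foot stands on the plate between hinge and lips
- leg (a joint): prop leg angle (rad): 0 flat to the stand's front (+x), 1.57 upright, 1.87 at its stop, leaning back. Starts at 0.35 to 0.75. Friction hinge, 0.12 N m (1 to 3 N at the bar): stays where left. Axis along the stand's y at x 0, z 24 mm. Stem 40 mm wide, 8 thick; crossbar at its end 90 wide, 18 x 8 mm, reaching 110 mm from the axis. At the stop its former underside faces front; the board leans on it
- leg_bar (a point): middle of the end edge of the leg's crossbar, 110 mm from the hinge axis; x points along the leg away from the hinge
- rack: grey two-slot file rack, fixed; base 170 (x) x 150 (y) mm, 12 mm thick, origin at the centre of its underside, z up. Slots run along y at x -40 and 40 mm, 14 mm wide, walls to 57 mm above the table. A board stands upright in each, face to the rack's +x; which board is in which slot varies
- chart_center (a point): centre of the first-aid chart: loose wooden board 170 mm wide (y), 190 tall (z), 10 thick (x), 0.13 to 0.25 kg, a printed sheet of six picture panels on its +x face, no clip. It stands in the rack, top edge 202 mm above the table; take it by the top edge across its thickness. x points out of the printed face, z up
- chart_foot (a point): middle of the chart's bottom edge, 95 mm below chart_center along the board's z; same axes
- clipboard: the other board in the rack: wooden clipboard 130 mm wide (y), 150 mm tall (z), 10 mm thick (x), with an 80 mm wide steel clip on its face, reaching 8 mm above its top edge and 8 mm out; loose; origin at the middle of its bottom edge. Leave it in the rack
- cup_a: loose plastic cup, 110 mm tall, 74 mm across the rim, standing upright; origin at the centre of its underside, z up its axis
- cup_b: loose plastic cup, 110 mm tall, 74 mm across the rim, standing upright; origin at the centre of its underside, z up its axis
- cup_c: loose plastic cup, 110 mm tall, 74 mm across the rim, standing upright; origin at the centre of its underside, z up its axis
- jar: white jar with lid, 75 mm tall, 52 mm across, loose; origin at the centre of its underside, z up its axis
Not all that is in view belongs to the job. Leave any black look-alike of the part that bears chart_center alone.

How it is judged:
By the outcome, as a careful person would: the job done as asked, in the order asked, and still so for the second after the job is handed in, with the robot touching nothing.
It also fails if it takes over 56 s, if anything falls off the work surface, if the arm or the gripper's body presses on something with over 40 N, if the wrist force passes 120 N, or if a joint passes its speed limit or range.

## Working session

There is one attempt and no reset: what is moved stays moved. The work goes in short steps, Python scripts to look and compute and a shell command to move; the robot and the scene stay as the last step left them, time stands still between calls to the robot, and variables do not carry over. Pictures are saved under pics/ and viewed, and the job is handed in when it is done.

```bash
mkdir -p pics
cat > h.py <<'E'
import numpy as np, cv2, json
from station import sense, capture
def snap(name,fn):
    c=capture(name); cv2.imwrite('pics/'+fn+'.png',cv2.cvtColor(c['frame'],cv2.COLOR_RGB2BGR))
    np.savez('pics/'+fn+'.npz',**{k:np.array(v) for k,v in c.items()}); return c
def load(fn): return dict(np.load('pics/'+fn+'.npz'))
def K(c): return np.array([[c['fx'],0,c['cx']],[0,c['fy'],c['cy']],[0,0,1.]],float)
def ray(c,u,v):
    p=cv2.undistortPoints(np.array([[[u,v]]],float),K(c),np.array(c['dist'],float))[0,0]
    T=np.array(c['world_to_cam']);R=T[:3,:3];o=-R.T@T[:3,3]
    d=R.T@np.array([p[0],-p[1],-1.]);return o,d/np.linalg.norm(d)
def onz(c,u,v,z):
    o,d=ray(c,u,v);return o+d*(z-o[2])/d[2]
def tri(*obs):
    A=np.zeros((3,3));b=np.zeros(3);rs=[ray(*x) for x in obs]
    for o,d in rs:
        P=np.eye(3)-np.outer(d,d);A+=P;b+=P@o
    p=np.linalg.solve(A,b);return p,[np.linalg.norm((np.eye(3)-np.outer(d,d))@(p-o)) for o,d in rs]
def proj(c,P):
    T=np.array(c['world_to_cam']);q=(T[:3,:3]@np.atleast_2d(P).T).T+T[:3,3];q=q*[1,-1,-1]
    return cv2.projectPoints(q,np.zeros(3),np.zeros(3),K(c),np.array(c['dist'],float))[0][:,0]
E
python3 - <<'E'
from h import *
np.set_printoptions(precision=4,suppress=True)
s=sense();print(s)
for n in ['scene','side','wrist']:
    c=snap(n,n+'0');T=np.array(c['world_to_cam']);print(n,c['fx'],c['dist'],-T[:3,:3].T@T[:3,3],-T[2,:3])
E
```

```text
{'time_s': 0.0, 'joints': array([ 91.4216,  22.0909,   0.3796,  -0.03  , -68.4116, -14.8173]), 'joint_velocities': array([-0.026 , -0.0396,  0.0858,  0.0363, -0.1192, -0.1484]), 'effort': array([  0.0002, -39.0667,  18.7401,   4.2197,   0.0109,  -0.0002]), 'tcp_pos': array([0.1446, 0.6074, 0.2215]), 'ee_rot': array([[ 0.9727, -0.2319, -0.0004],
       [-0.2319, -0.9727, -0.0022],
       [ 0.0001,  0.0022, -1.    ]]), 'wrist_force': array([0.2184, 0.3076, 0.3216]), 'moment': array([-0.0392, -0.004 ,  0.049 ]), 'gripper_width': 1.0027963360315915}
scene 409.79038198402185 [-0.0687  0.      0.      0.      0.    ] [ 1.307  -0.2096  0.893 ] [-0.6716  0.1159 -0.7318]
side 469.40821608768243 [-0.0034  0.      0.      0.      0.    ] [-0.1638 -0.7692  0.9748] [ 0.5479  0.5165 -0.658 ]
wrist 286.135985746139 [-0.0477  0.      0.      0.      0.    ] [0.2159 0.5913 0.3827] [-0.2592  0.0596 -0.964 ]
```

View pics/scene0.png

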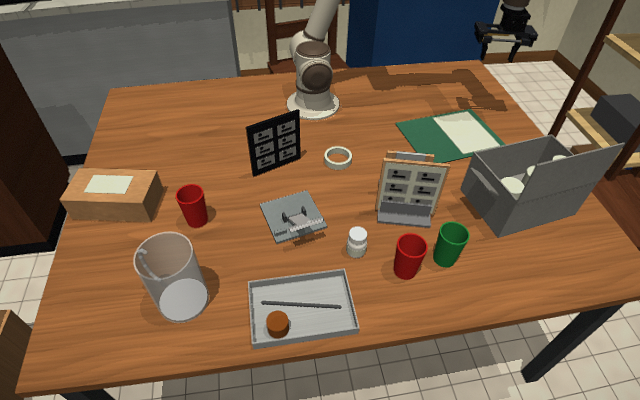

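View pics/side0.png

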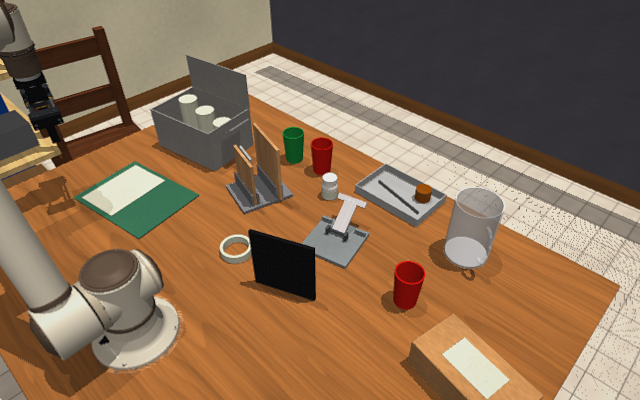

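View pics/wrist0.png

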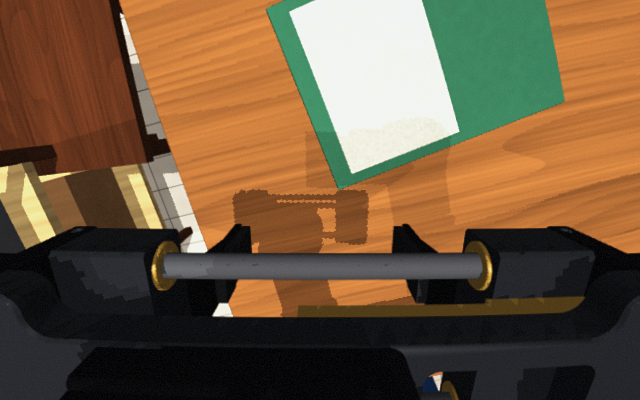

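Run:
```python
from h import *
a=cv2.imread('pics/scene0.png');b=cv2.imread('pics/side0.png')
cv2.imwrite('pics/c1.png',cv2.resize(a[140:290,240:480],None,fx=3.33,fy=3.33,interpolation=cv2.INTER_CUBIC))
cv2.imwrite('pics/c2.png',cv2.resize(b[110:280,210:400],None,fx=3.5,fy=3.5,interpolation=cv2.INTER_CUBIC))
```

```text
(no output)
```

View pics/c1.png

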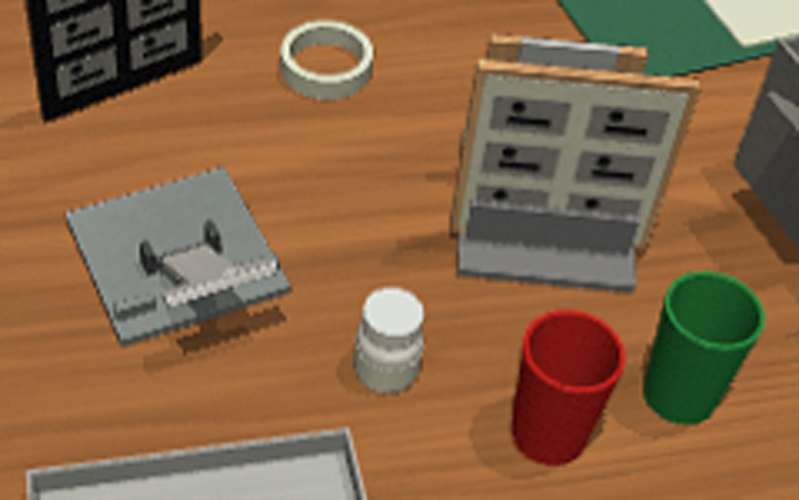

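View pics/c2.png

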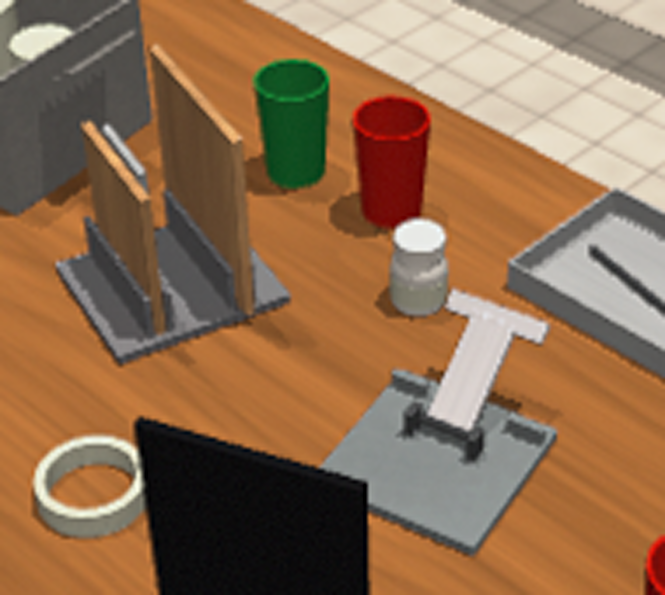

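```bash
cat > z.py <<'E'
import sys
from h import *
fn,x0,y0,x1,y1,out=sys.argv[1:7];x0,y0,x1,y1=map(int,(x0,y0,x1,y1))
a=cv2.imread('pics/%s.png'%fn)[y0:y1,x0:x1]
f=int(min(800//(x1-x0),600//(y1-y0)))
b=cv2.resize(a,None,fx=f,fy=f,interpolation=cv2.INTER_CUBIC)
for x in range((x0+9)//10*10,x1,10):
    cv2.line(b,((x-x0)*f,0),((x-x0)*f,6),(0,255,255),1);cv2.putText(b,str(x),((x-x0)*f,16),0,.35,(0,255,255),1)
for y in range((y0+9)//10*10,y1,10):
    cv2.line(b,(0,(y-y0)*f),(6,(y-y0)*f),(0,255,255),1);cv2.putText(b,str(y),(8,(y-y0)*f+4),0,.35,(0,255,255),1)
cv2.imwrite('pics/%s.png'%out,b);print(f)
E
python3 z.py scene0 255 185 335 245 z1; python3 z.py side0 295 180 375 270 z2;python3 z.py scene0 365 140 455 240 z3; python3 z.py side0 220 115 300 215 z4
```

```text
10
6
6
6
```

View pics/z1.png

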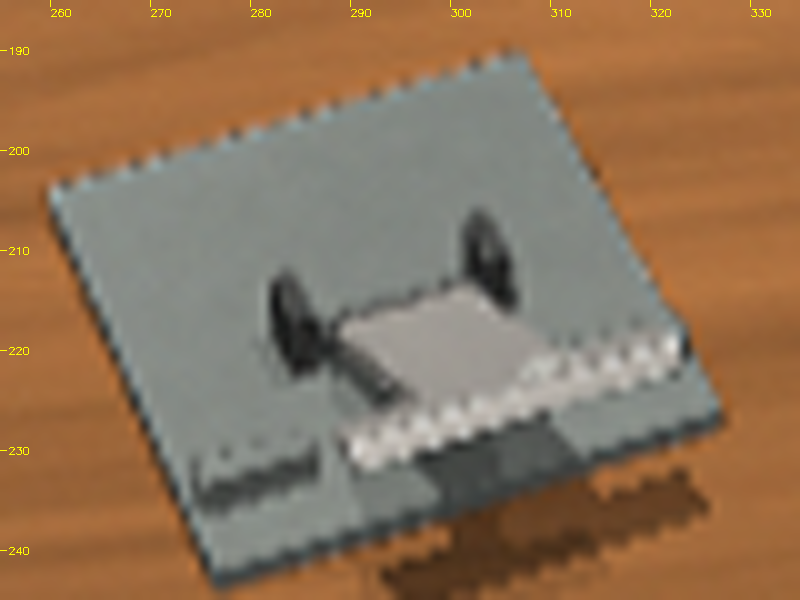

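View pics/z2.png

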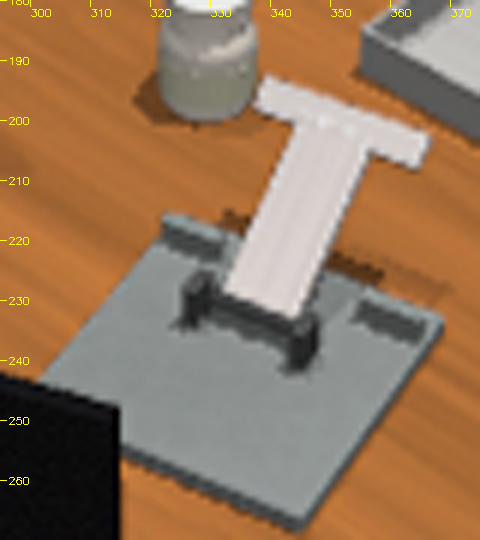

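View pics/z3.png

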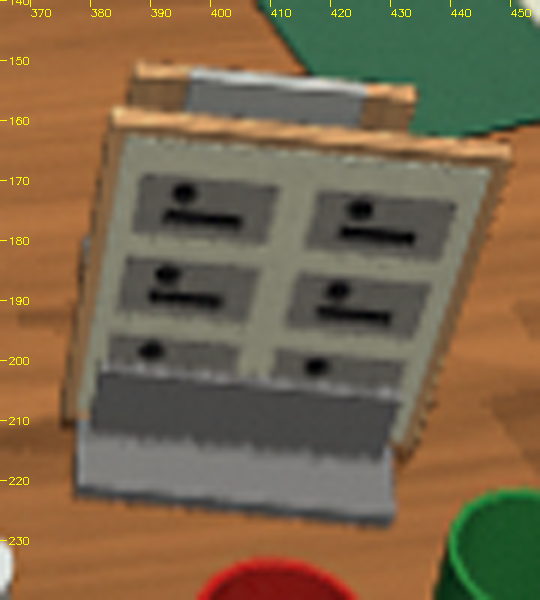

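View pics/z4.png

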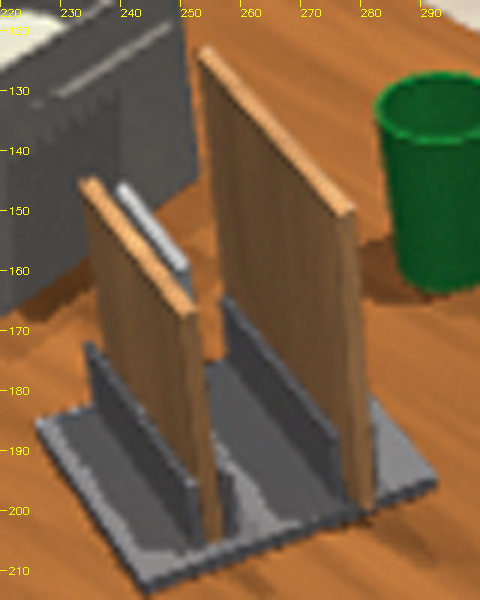

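```bash
cat > m1.py <<'E'
from h import *
from scipy.optimize import least_squares
np.set_printoptions(precision=4,suppress=True)
s=load('scene0');d=load('side0')
print('stand')
S=[onz(s,*p,.012) for p in [(260,203.7),(306.7,190.3),(327,226),(276.2,242.2)]]
for p in S: print(p)
D=[onz(d,*p,.012) for p in [(344.2,266.5),(367.5,233)]]
for p in D: print('side',p)
def solve(L,P):
    L=np.array(L);P=np.array(P)[:,:2]
    def f(v):
        c,n=np.cos(v[2]),np.sin(v[2]);return (L@np.array([[c,n],[-n,c]])+v[:2]-P).ravel()
    r=least_squares(f,[.6,0,0]);return r.x[0],r.x[1],np.degrees(r.x[2]),r.fun.reshape(-1,2)*1000
print(solve([[-.095,-.075],[-.095,.075],[.055,.075],[.055,-.075]],S))
print(solve([[-.095,-.075],[-.095,.075],[.055,.075],[.055,-.075],[-.095,-.075],[.055,-.075]],S+D))
print('bar', tri((s,289.5,230),(d,364,207)),tri((s,322.5,221),(d,337,196)))
print('leg bar ends')
print('chart')
for c,pts in ((s,[(383.3,159.5),(449,165.2)]),(d,[(254.6,123.2),(278.5,149.7)])):
    P=[onz(c,*p,.202) for p in pts];e=P[1]-P[0];print(P,np.linalg.norm(e),np.degrees(np.arctan2(e[1],e[0])),(P[0]+P[1])/2)
print('cups jar')
print('jar',onz(s,358,233,.075),onz(d,330,178,.075))
print('red',onz(s,412,243,.11),onz(d,322,143,.11))
print('green',onz(s,455,231,.11),onz(d,294,132,.11))
print('redL',onz(s,191,191,.11),onz(d,409,269,.11))
print('black',onz(s,273,117+10,.19), onz(d,283,245,.19))
E
python3 m1.py
```

```text
stand
[ 0.4918 -0.2322  0.012 ]
[ 0.4587 -0.0901  0.012 ]
[ 0.6036 -0.0547  0.012 ]
[ 0.6379 -0.1991  0.012 ]
side [ 0.4889 -0.2338  0.012 ]
side [ 0.6317 -0.1982  0.012 ]
(np.float64(0.567458689886555), np.float64(-0.13946933566372602), np.float64(13.240612973837406), array([[ 0.3882, -1.9949],
       [-0.8559,  1.9166],
       [ 0.1776,  0.8314],
       [ 0.2902, -0.7531]]))
(np.float64(0.5659718166609575), np.float64(-0.13919279146897112), np.float64(12.959617012447605), array([[-1.5625, -1.3479],
       [-2.0902,  2.7303],
       [-0.8899,  0.9286],
       [-1.4938, -0.8226],
       [ 1.3213,  0.2192],
       [ 4.7151, -1.7075]]))
bar (array([ 0.6536, -0.1624,  0.0769]), [np.float64(0.00032237403259127365), np.float64(0.0003223740325913802)]) (array([ 0.6366, -0.0738,  0.0768]), [np.float64(0.0009365825139632977), np.float64(0.0009365825139632702)])
leg bar ends
chart
[array([0.5629, 0.0927, 0.202 ]), array([0.6083, 0.2527, 0.202 ])] 0.1662604937655458 74.1591992647867 [0.5856 0.1727 0.202 ]
[array([0.6092, 0.2508, 0.202 ]), array([0.5625, 0.0906, 0.202 ])] 0.16690768817254487 -106.23371129566026 [0.5858 0.1707 0.202 ]
cups jar
jar [0.6886 0.0079 0.075 ] [0.6875 0.0024 0.075 ]
red [0.7649 0.1197 0.11  ] [0.7731 0.1176 0.11  ]
green [0.7465 0.2372 0.11  ] [0.7562 0.2322 0.11  ]
redL [ 0.5086 -0.4089  0.11  ] [ 0.5239 -0.4073  0.11  ]
black [ 0.3703 -0.1717  0.19  ] [ 0.3203 -0.187   0.19  ]
```

```bash
python3 -m jog '[[0,0,-2.6,0,0,7.1],[0,0,-2.6,0,0,7.1],[0,0,-2.6,0,0,7.1],[0,0,-2.6,0,0,7.1],[0,0,-2.6,0,0,7.1]]' 0; python3 -m jog '[[0,0,0,0,0,7.1],[0,0,0,0,0,7.1],[0,0,0,0,0,7.1],[0,0,0,0,0,6.8],[0,0,0,0,0,0]]'
cat > d.py <<'E'
import sys
from h import *
from scipy.spatial.transform import Rotation as Ro
np.set_printoptions(precision=3,suppress=True)
# d.py x y z yaw_of_xtool lean(deg: board/tool leaned back toward +ytool)
x,y,z,yaw,lean=map(float,sys.argv[1:6])
s=sense();R=np.array(s['ee_rot'])
a=np.radians(yaw);X=np.array([np.cos(a),np.sin(a),0]);Z=np.array([0,0,-1.]);Y=np.cross(Z,X)
# leaning back: tool z tips forward (-Y dir)
R0=np.c_[X,Y,Z]@Ro.from_euler('x',lean,degrees=True).as_matrix()
print('t',s['time_s'],'pos',s['tcp_pos'],'F',s['wrist_force'],'joints',s['joints'],'w',s['gripper_width'])
print('shift now-axes cm',R.T@(np.array([x,y,z])-s['tcp_pos'])*100)
print('turn',Ro.from_matrix(R.T@R0).as_rotvec(degrees=True))
print('shift in target axes cm',R0.T@(np.array([x,y,z])-s['tcp_pos'])*100)
E
python3 d.py .74 -.099 .35 -77 0
```

```text
time_s: 0.57
tcp_pos: [0.1447, 0.6076, 0.3534]
ee_rot: [[0.653, -0.758, -0.0], [-0.758, -0.653, -0.001], [0.001, 0.001, -1.0]]
wrist_force: [-0.0, 0.4, 0.5]
gripper_width: 0.707
time_s: 0.98
tcp_pos: [0.1446, 0.6078, 0.3521]
ee_rot: [[0.223, -0.975, -0.0], [-0.975, -0.223, -0.001], [0.001, 0.0, -1.0]]
wrist_force: [0.4, -0.2, -0.3]
gripper_width: 0.326
t 0.9833 pos [0.145 0.608 0.352] F [ 0.353 -0.199 -0.332] joints [ 91.424  19.015  14.109  -0.018 -85.145 -78.529] w 0.32645271844023577
shift now-axes cm [ 82.183 -42.263   0.255]
turn [ 0.028 -0.046 -0.107]
shift in target axes cm [ 82.262 -42.11    0.209]
```

```bash
python3 -m jog '[[3.42,-1.76,0,0,0,0],[3.42,-1.76,0,0,0,0],[3.42,-1.76,0,0,0,0],[3.42,-1.76,0,0,0,0],[3.42,-1.76,0,0,0,0]]'; python3 -m jog '[[3.42,-1.76,0,0,0,0],[3.42,-1.76,0,0,0,0],[3.42,-1.76,0,0,0,0],[3.42,-1.76,0,0,0,0],[3.42,-1.76,0,0,0,0]]'
python3 -c "
from h import *
snap('wrist','wrist1')"
```

```text
time_s: 1.4
tcp_pos: [0.2697, 0.4595, 0.3524]
ee_rot: [[0.229, -0.973, -0.0], [-0.973, -0.229, -0.0], [0.0, 0.0, -1.0]]
wrist_force: [-0.3, -0.0, 0.2]
gripper_width: 0.018
time_s: 1.82
tcp_pos: [0.3939, 0.3126, 0.3527]
ee_rot: [[0.229, -0.973, 0.0], [-0.973, -0.229, 0.0], [-0.0, -0.0, -1.0]]
wrist_force: [-0.1, 0.3, -0.1]
gripper_width: 0.004
```

View pics/wrist1.png

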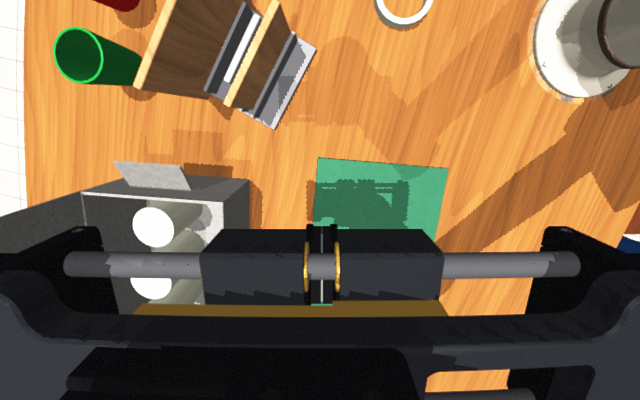

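```bash
python3 -m jog '[[3.42,-1.76,0,0,0,0],[3.42,-1.76,0,0,0,0],[3.42,-1.76,0,0,0,0],[3.42,-1.76,0,0,0,0],[3.42,-1.76,0,0,0,0]]'; 
python3 -c "
from h import *
snap('wrist','wrist2')"; python3 d.py .74 -.099 .35 -77 0
```

```text
time_s: 2.28
tcp_pos: [0.5182, 0.166, 0.3526]
ee_rot: [[0.229, -0.974, 0.0], [-0.974, -0.229, 0.0], [-0.0, -0.0, -1.0]]
wrist_force: [1.3, 1.8, 0.4]
gripper_width: 0.008
t 2.3333 pos [0.521 0.162 0.352] F [ 3.085 -0.275  0.711] joints [ 34.348  10.64    2.767   0.149 -82.208 -21.473] w 0.006042785364891491
shift now-axes cm [ 30.3   -15.492   0.278]
turn [ 0.022 -0.167 -0.106]
shift in target axes cm [ 30.329 -15.436   0.196]
```

View pics/wrist2.png

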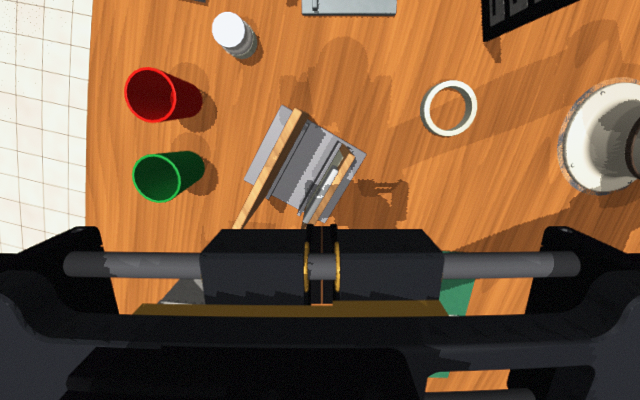

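```bash
python3 -m jog '[[3.03,-1.55,0,0,0,0],[3.03,-1.55,0,0,0,0],[3.03,-1.55,0,0,0,0],[3.03,-1.55,0,0,0,0],[3.03,-1.55,0,0,0,0]]'; 
python3 -c "
from h import *
snap('wrist','wrist3');snap('scene','scene3')"; python3 d.py .70 -.108 .07 -77 0
```

```text
time_s: 2.75
tcp_pos: [0.6278, 0.0361, 0.3523]
ee_rot: [[0.228, -0.974, -0.0], [-0.974, -0.228, -0.0], [-0.0, 0.0, -1.0]]
wrist_force: [0.6, 0.4, 0.2]
gripper_width: 0.004
t 2.85 pos [0.629 0.034 0.35 ] F [-0.558  0.608 -0.962] joints [ 17.818  19.635  14.759   0.029 -85.284  -4.939] w 0.006225632589147994
shift now-axes cm [15.419 -3.832 28.043]
turn [ 0.157 -0.043 -0.119]
shift in target axes cm [15.448 -3.723 28.042]
```

View pics/wrist3.png

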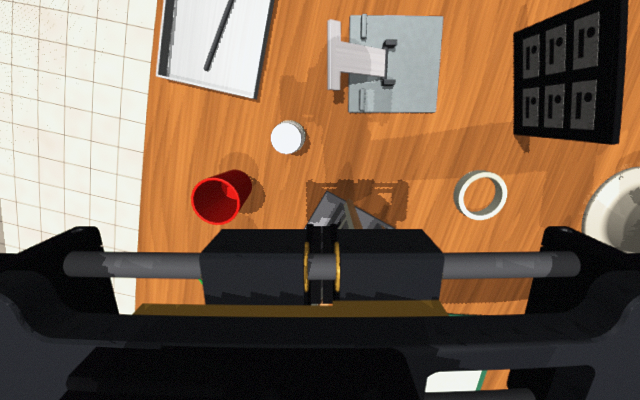

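```bash
python3 z.py wrist3 320 5 450 125 z5
```

```text
5
```

View pics/z5.png

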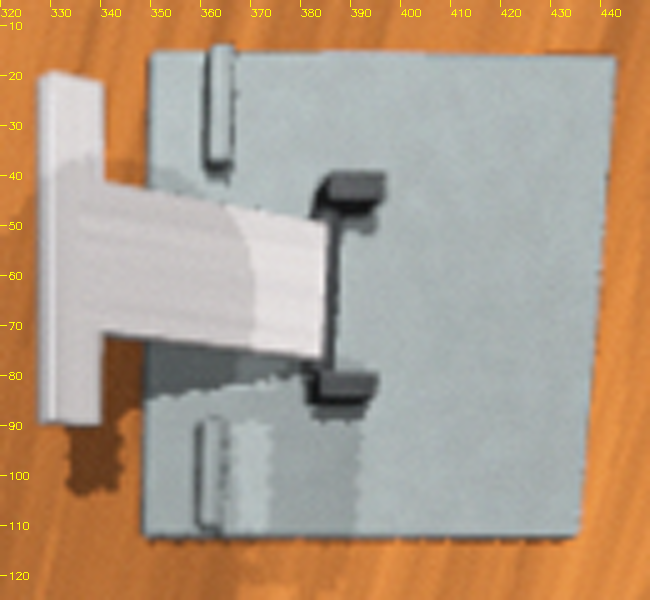

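```bash
cat >> m1.py <<'E'
print('=====')
w=load('wrist3')
W=[onz(w,*p,.012) for p in [(443,16.2),(435.5,111.3),(349.2,111.7),(350.2,15.8)]]
LL=[[-.095,-.075],[-.095,.075],[.055,.075],[.055,-.075]]
print(solve(LL,W));print(solve(LL+LL,S+W))
s3=load('scene3')
# leg bar outer top end corners
for a,b in (((328.5,19.5),(324,219)),((328.5,89.5),None)): print(onz(w,*a,.085))
E
python3 m1.py | sed -n '/=====/,$p'
```

```text
=====
(np.float64(0.566561769198798), np.float64(-0.13933897019891875), np.float64(13.741104729461082), array([[-0.587 , -1.5655],
       [-2.0116,  1.2368],
       [ 0.9848,  1.7076],
       [ 1.6138, -1.3789]]))
(np.float64(0.5670104978542482), np.float64(-0.1394044536339967), np.float64(13.489841851852761), array([[ 0.3529, -2.2566],
       [-1.526 ,  1.504 ],
       [-0.6433,  1.0536],
       [ 0.1041, -0.38  ],
       [-0.556 , -1.3035],
       [-1.3413,  1.6536],
       [ 1.81  ,  1.4851],
       [ 1.7996, -1.7562]]))
[ 0.6648 -0.1627  0.085 ]
[ 0.6437 -0.0748  0.085 ]
```

```bash
cat > ds.py <<'E'
import sys,os
xs,ys,z,lean=map(float,sys.argv[1:5])
c,n=.9724,.2334
os.system(f'python3 d.py {.567+c*xs-n*ys} {-.1394+n*xs+c*ys} {z} -76.5 {lean}')
E
python3 -m jog '[[3.1,-0.8,2.5,0,0,0],[3.1,-0.8,2.5,0,0,0],[3.1,-0.8,2.5,0,0,0],[3.1,-0.8,2.5,0,0,0],[3.1,-0.8,2.5,0,0,0]]'; python3 -m jog '[[0,0,3.3,0,0,-0.6],[0,0,3.3,0,0,0],[0,0,3.3,0,0,0],[0,0,3.3,0,0,0],[0,0,3.3,0,0,0]]';python3 ds.py .14 0 .055 0
```

```text
time_s: 3.27
tcp_pos: [0.7011, -0.1051, 0.2264]
ee_rot: [[0.228, -0.974, -0.0], [-0.974, -0.228, 0.0], [-0.0, 0.0, -1.0]]
wrist_force: [0.4, 0.6, -0.6]
gripper_width: 0.007
time_s: 3.68
tcp_pos: [0.7005, -0.104, 0.0611]
ee_rot: [[0.238, -0.971, -0.0], [-0.971, -0.238, 0.0], [-0.0, 0.0, -1.0]]
wrist_force: [0.1, 0.5, -0.9]
gripper_width: 0.004
t 3.6833 pos [ 0.7   -0.104  0.061] F [ 0.111  0.475 -0.908] joints [  4.592  37.503   2.625  -0.008 -55.132   9.185] w 0.004249752951189828
shift now-axes cm [ 0.326 -0.196  0.607]
turn [0.009 0.008 0.272]
shift in target axes cm [ 0.325 -0.198  0.607]
```

```bash
python3 -m jog '[[0.3,0.8,0,0,0,0],[0,1,0,0,0,0],[0,1,-0.3,0,0,0],[0,1,-0.5,0,0,0],[0,0.8,-0.6,0,0,0]]'; python3 ds.py .092 0 .075 0
python3 -c "
from h import *
snap('side','side4')"; python3 z.py side4 280 140 400 270 z6
```

```text
time_s: 4.1
tcp_pos: [0.6589, -0.1179, 0.0797]
ee_rot: [[0.237, -0.972, 0.008], [-0.972, -0.237, 0.0], [0.002, -0.008, -1.0]]
wrist_force: [5.0, 3.6, 1.9]
gripper_width: 0.008
t 4.1 pos [ 0.659 -0.118  0.08 ] F [4.984 3.576 1.924] joints [  3.667  32.895  -3.246   0.01  -53.381  10.012] w 0.00780887338749545
shift now-axes cm [-0.059  0.24   0.472]
turn [-0.469 -0.09   0.185]
shift in target axes cm [-0.058  0.236  0.474]
4
```

View pics/z6.png

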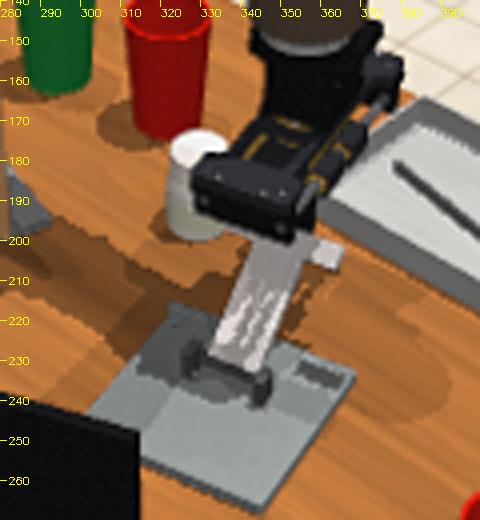

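```bash
python3 -m jog '[[0,0.9,-0.5,0,0,0],[0,0.9,-0.5,0,0,0],[0,0.9,-0.4,0,0,0],[0,0.9,-0.3,0,0,0],[0,0.9,-0.2,0,0,0]]'; python3 -m jog '[[0,0.8,-0.2,0,0,0],[0,0.8,-0.2,0,0,0],[0,0.7,-0.2,0,0,0],[0,0.5,-0.2,0,0,0],[0,0.3,0,0,0,0]]';  python3 ds.py .02 0 .11 0
python3 -c "
from h import *
snap('side','side5')"; python3 z.py side5 280 140 400 270 z6
```

```text
time_s: 4.57
tcp_pos: [0.6199, -0.1285, 0.1025]
ee_rot: [[0.239, -0.971, 0.019], [-0.971, -0.239, -0.001], [0.006, -0.018, -1.0]]
wrist_force: [4.1, 0.2, 5.1]
gripper_width: 0.005
time_s: 4.98
tcp_pos: [0.5815, -0.1366, 0.1034]
ee_rot: [[0.235, -0.972, -0.002], [-0.972, -0.235, 0.0], [-0.001, 0.002, -1.0]]
wrist_force: [1.6, 0.0, 1.5]
gripper_width: 0.005
t 4.9833 pos [ 0.581 -0.137  0.103] F [1.558 0.025 1.461] joints [  2.293  25.604 -12.475  -0.017 -52.026  11.289] w 0.0049317399151305895
shift now-axes cm [-0.063 -0.524 -0.662]
turn [0.1   0.033 0.072]
shift in target axes cm [-0.064 -0.525 -0.661]
4
```

View pics/z6.png

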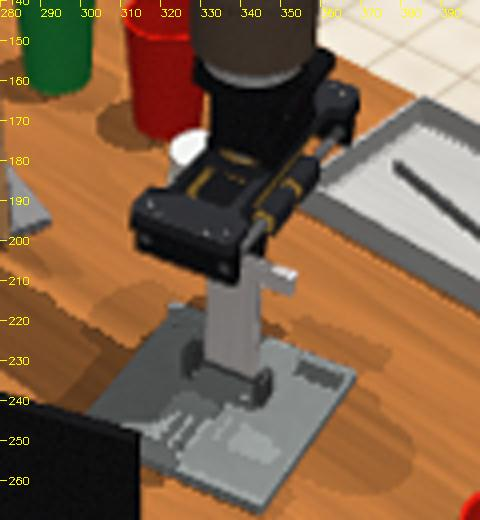

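```bash
python3 -m jog '[[0,0.4,-0.4,0,0,0],[0,0.4,-0.4,0,0,0],[0,0.4,-0.3,0,0,0],[0,0.4,0,0,0,0],[0,0.3,0,0,0,0]]'; python3 ds.py -.008 0 .115 0
```

```text
time_s: 5.45
tcp_pos: [0.5643, -0.1408, 0.1148]
ee_rot: [[0.235, -0.972, 0.0], [-0.972, -0.235, -0.0], [0.0, -0.0, -1.0]]
wrist_force: [1.2, 0.3, -0.3]
gripper_width: 0.005
t 5.45 pos [ 0.564 -0.141  0.115] F [ 1.221  0.257 -0.316] joints [  1.935  23.476 -14.153   0.005 -52.346  11.669] w 0.005024491601466202
shift now-axes cm [-0.079  0.505 -0.024]
turn [-0.024 -0.009  0.107]
shift in target axes cm [-0.078  0.505 -0.024]
```

```bash
python3 -m jog '[[0,0.2,0,0,0,0],[0,0.1,0,0,0,0],[0,0.1,0,0,0,0],[0,0.1,0,0,0,0],[0,0,0,0,0,0]]'; python3 -m jog '[[0,0.1,0,0,0,0],[0,0.1,0,0,0,0],[0,0.1,0,0,0,0],[0,0.1,0,0,0,0],[0,0,0,0,0,0]]'; python3 ds.py -.008 0 .115 0
python3 -c "
from h import *
snap('side','side6')"; python3 z.py side6 280 140 400 270 z6
```

```text
time_s: 5.87
tcp_pos: [0.5594, -0.1419, 0.1144]
ee_rot: [[0.235, -0.972, -0.001], [-0.972, -0.235, 0.0], [-0.0, 0.001, -1.0]]
wrist_force: [1.7, 1.2, 0.4]
gripper_width: 0.007
time_s: 6.28
tcp_pos: [0.5555, -0.1429, 0.1146]
ee_rot: [[0.235, -0.972, -0.0], [-0.972, -0.235, 0.0], [-0.0, 0.0, -1.0]]
wrist_force: [1.3, 0.7, -0.1]
gripper_width: 0.002
t 6.2833 pos [ 0.556 -0.143  0.115] F [ 1.308  0.651 -0.079] joints [  1.752  22.818 -15.282  -0.003 -51.916  11.853] w 0.0016758789951172234
shift now-axes cm [-0.069 -0.396 -0.045]
turn [0.016 0.006 0.103]
shift in target axes cm [-0.07  -0.396 -0.044]
4
```

View pics/z6.png

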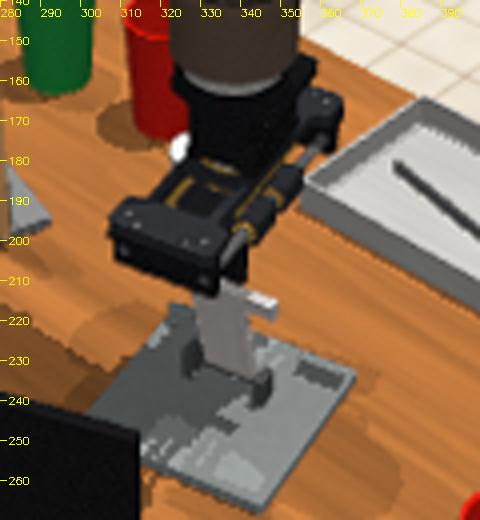

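```bash
for i in 1; do python3 -m jog '[[0,0.1,0,0,0,0],[0,0.1,0,0,0,0],[0,0.1,0,0,0,0],[0,0.1,0,0,0,0],[0,0,0,0,0,0]]'; python3 -m jog '[[0,0.1,0,0,0,0],[0,0.1,0,0,0,0],[0,0.1,0,0,0,0],[0,0.1,0,0,0,0],[0,0,0,0,0,0]]'; done; python3 ds.py -.008 0 .115 0
```

```text
time_s: 6.75
tcp_pos: [0.5518, -0.1438, 0.1146]
ee_rot: [[0.235, -0.972, 0.0], [-0.972, -0.235, -0.0], [0.0, -0.0, -1.0]]
wrist_force: [1.4, 0.4, -0.2]
gripper_width: 0.007
time_s: 7.17
tcp_pos: [0.5514, -0.1442, 0.1155]
ee_rot: [[0.236, -0.972, 0.008], [-0.972, -0.236, 0.0], [0.002, -0.008, -1.0]]
wrist_force: [6.5, 1.5, -2.1]
gripper_width: 0.006
t 7.1667 pos [ 0.551 -0.144  0.115] F [ 6.508  1.542 -2.129] joints [  1.627  22.229 -16.096  -0.01  -51.202  12.023] w 0.005597294490008702
shift now-axes cm [-0.098 -0.824  0.054]
turn [-0.464 -0.091  0.144]
shift in target axes cm [-0.1   -0.824  0.048]
```

```bash
python3 -m jog '[[0,0.15,0,0,0,0],[0,0.15,0,0,0,0],[0,0,0,0,0,0],[0,-0.6,0,0,0,0],[0,-1,0,0,0,0]]';python3 -m jog '[[0,-2,-2,0,0,0],[0,-1,-4,0,0,0],[0,0,-4,0,0,0],[3,0,-2.5,0,0,0],[-3,0,0,0,0,0]]' 3.5
python3 -c "
from h import *
snap('side','side7');snap('wrist','wrist7')"; python3 z.py side7 280 140 400 270 z6
```

```text
time_s: 7.58
tcp_pos: [0.5593, -0.1417, 0.1145]
ee_rot: [[0.235, -0.972, -0.003], [-0.972, -0.235, 0.0], [-0.001, 0.003, -1.0]]
wrist_force: [-0.9, -0.3, 0.4]
gripper_width: 0.003
time_s: 8.0
tcp_pos: [0.5936, -0.1427, 0.2461]
ee_rot: [[0.227, -0.974, 0.011], [-0.974, -0.227, -0.005], [0.007, -0.009, -1.0]]
wrist_force: [1.4, 1.7, 0.9]
gripper_width: 0.298
4
```

View pics/z6.png

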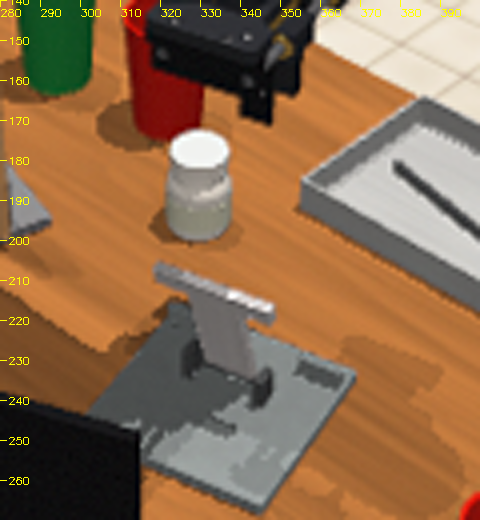

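View pics/wrist7.png

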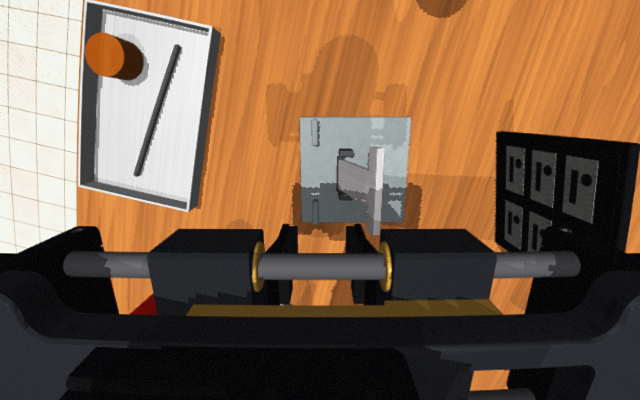

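```bash
python3 - <<'E'
from h import *
np.set_printoptions(precision=1,suppress=True)
c=load('side7');w=load('wrist7')
def W(x,y,z): return [.567+.9724*x-.2334*y,-.1394+.2334*x+.9724*y,z]
for ph in (1.6,1.75,1.87):
    u=np.array([np.cos(ph),np.sin(ph)]);p=np.array([0,.024])+.11*u
    print(ph,proj(c,[W(p[0],s*.045,p[1]) for s in (-1,1)]).ravel(),proj(w,[W(p[0],s*.045,p[1]) for s in (-1,1)]).ravel())
E
python3 z.py wrist7 295 110 420 240 z7
```

```text
1.6 [352.7 209.  323.6 198.2] [350.7 149.  348.6 237.9]
1.75 [349.9 213.1 320.6 202. ] [367.9 148.8 364.4 237.2]
1.87 [347.6 216.8 318.3 205.6] [380.8 148.5 376.3 236. ]
4
```

View pics/z7.png

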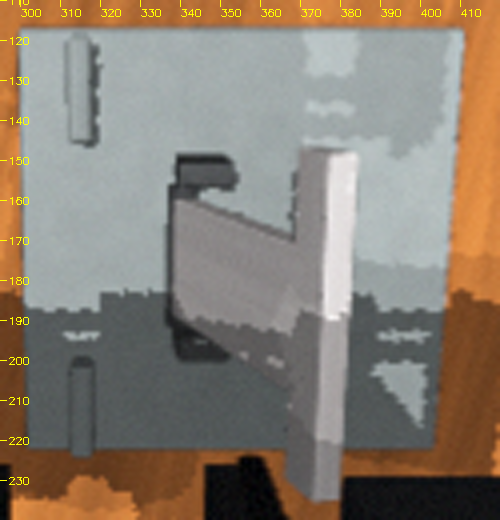

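```bash
python3 d.py .62 .287 .32 -106 0
python3 - <<'E'
from h import *
exec(open('m1.py').read().split("print('bar'")[0].replace('print(','(lambda *a:None)('))
w=load('wrist7')
W=[onz(w,*p,.012) for p in [(409,117.5),(403,222),(300,222),(299.5,117.5)]]
(__builtins__.print)(solve(LL if 'LL' in globals() else [[-.095,-.075],[-.095,.075],[.055,.075],[.055,-.075]],W))
E
```

```text
t 8.1 pos [ 0.589 -0.134  0.241] F [ 0.63  -0.063 -0.171] joints [  2.453  19.348  -0.929  -0.046 -69.714  11.1  ] w 0.36199639646052717
shift now-axes cm [-40.26  -12.871  -7.885]
turn [-0.006  0.044 29.537]
shift in target axes cm [-41.367   8.649  -7.917]
(np.float64(0.568034540684077), np.float64(-0.13949003816117272), np.float64(13.464094025548572), array([[-1.9457, -1.7553],
       [-0.0629,  1.2351],
       [-0.519 ,  1.3597],
       [ 2.5276, -0.8394]]))
```

```bash
python3 -m jog '[[0,0,-1.6,0,0,5.9],[0,0,-1.6,0,0,5.9],[0,0,-1.6,0,0,5.9],[0,0,-1.6,0,0,5.9],[0,0,-1.6,0,0,5.9]]';python3 -m jog '[[-4,0.8,0,0,0,0],[-4,0.8,0,0,0,0],[-4,0.8,0,0,0,0],[-4,0.8,0,0,0,0],[-4,0.8,0,0,0,0]]';python3 -m jog '[[-4,0.8,0,0,0,0],[-4,0.8,0,0,0,0],[-4,0.8,0,0,0,0],[-4,0.8,0,0,0,0],[-4,0.8,0,0,0,0]]';python3 -m jog '[[-0.7,0,0,0,0,0],[0,0,0,0,0,0],[0,0,0,0,0,0],[0,0,0,0,0,0],[0,0,0,0,0,0]]'
python3 -c "
from h import *
snap('wrist','wrist8')"; python3 d.py .62 .287 .32 -106 0
```

```text
time_s: 8.52
tcp_pos: [0.5889, -0.1347, 0.3192]
ee_rot: [[-0.279, -0.96, -0.004], [-0.96, 0.279, -0.0], [0.001, 0.004, -1.0]]
wrist_force: [0.9, -0.3, 0.8]
gripper_width: 0.402
time_s: 8.93
tcp_pos: [0.6052, 0.07, 0.3187]
ee_rot: [[-0.274, -0.962, -0.003], [-0.962, 0.274, -0.001], [0.002, 0.003, -1.0]]
wrist_force: [-0.1, 0.1, 0.4]
gripper_width: 0.402
time_s: 9.35
tcp_pos: [0.6216, 0.2735, 0.3185]
ee_rot: [[-0.273, -0.962, -0.003], [-0.962, 0.273, -0.003], [0.003, 0.002, -1.0]]
wrist_force: [1.5, -0.8, -0.0]
gripper_width: 0.402
time_s: 9.77
tcp_pos: [0.6244, 0.2769, 0.3199]
ee_rot: [[-0.276, -0.961, -0.0], [-0.961, 0.276, -0.0], [0.0, 0.0, -1.0]]
wrist_force: [-0.5, 0.2, -0.4]
gripper_width: 0.404
t 9.8167 pos [0.624 0.277 0.32 ] F [0.493 0.695 0.182] joints [ 37.453  25.648  19.76    0.011 -84.104 -53.457] w 0.4024351928183695
shift now-axes cm [-0.842  0.703  0.014]
turn [-0.014 -0.    -0.002]
shift in target axes cm [-0.842  0.703  0.014]
```

View pics/wrist8.png

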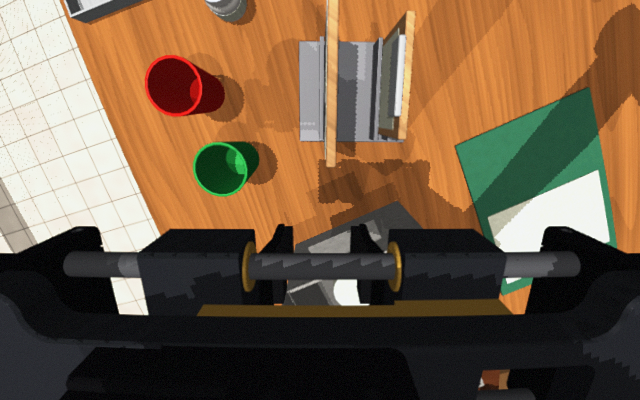

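```bash
python3 z.py wrist8 295 0 425 180 z8
```

```text
3
```

View pics/z8.png

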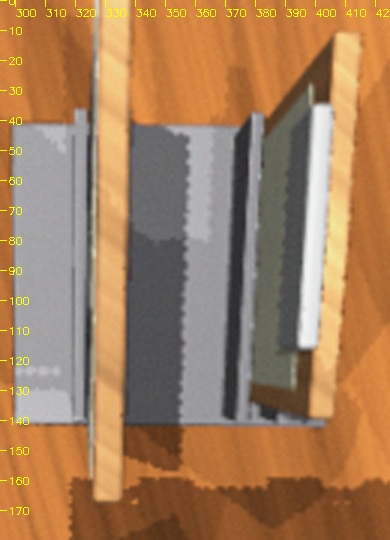

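Run:
```python
from h import *
np.set_printoptions(precision=4,suppress=True)
w=load('wrist8')
a=onz(w,330.8,166.2,.202);b=onz(w,333.5,0,.202)
e=(b-a)/np.linalg.norm(b-a);print(a,b,np.linalg.norm(b-a),np.degrees(np.arctan2(e[1],e[0])),'center',a+.085*e)
print(np.linalg.norm(onz(w,326,166,.202)-onz(w,335.5,166,.202)))
```

```text
[0.6086 0.2541 0.202 ] [0.5671 0.114  0.202 ] 0.1460339384906503 -106.50194555615415 center [0.5844 0.1726 0.202 ]
0.009343158815900934
```

```bash
python3 d.py .585 .172 .170 -106.3 0
```

```text
t 9.8167 pos [0.624 0.277 0.32 ] F [0.493 0.695 0.182] joints [ 37.453  25.648  19.76    0.011 -84.104 -53.457] w 0.4024351928183695
shift now-axes cm [11.177  0.901 15.014]
turn [-0.014 -0.     0.298]
shift in target axes cm [11.181  0.839 15.014]
```

```bash
python3 -m jog '[[3,0.3,0,0,0,0.3],[3,0.3,1,0,0,0],[3,0.2,2,0,0,0],[2.2,0,2,0,0,0],[0,0,2,0,0,0]]'; python3 -m jog '[[0,0,1,0,0,0],[0,0,0,0,0,0],[0,0,0,0,0,0],[0,0,0,0,0,0],[0,0,0,0,0,0]]'; python3 d.py .585 .172 .170 -106.3 0;python3 -c "
from h import *
snap('wrist','wrist9');snap('side','side9')"
```

```text
time_s: 10.23
tcp_pos: [0.5841, 0.1686, 0.2508]
ee_rot: [[-0.283, -0.959, 0.001], [-0.959, 0.283, 0.001], [-0.001, -0.001, -1.0]]
wrist_force: [-0.3, 0.1, -0.4]
gripper_width: 0.401
time_s: 10.65
tcp_pos: [0.5864, 0.1741, 0.2409]
ee_rot: [[-0.278, -0.96, 0.002], [-0.96, 0.278, 0.001], [-0.002, -0.002, -1.0]]
wrist_force: [-0.6, -0.7, -0.4]
gripper_width: 0.403
t 10.65 pos [0.586 0.174 0.241] F [-0.623 -0.694 -0.407] joints [ 31.688  20.005   0.023   0.024 -69.873 -47.855] w 0.40302243342358146
shift now-axes cm [0.252 0.094 7.087]
turn [-0.114  0.093  0.142]
shift in target axes cm [0.241 0.08  7.088]
```

View pics/wrist9.png

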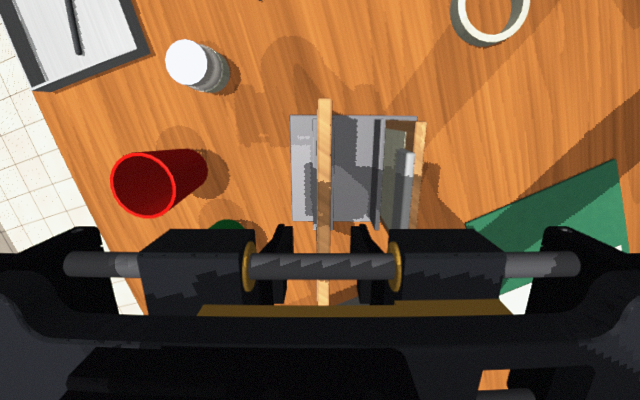

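View pics/side9.png

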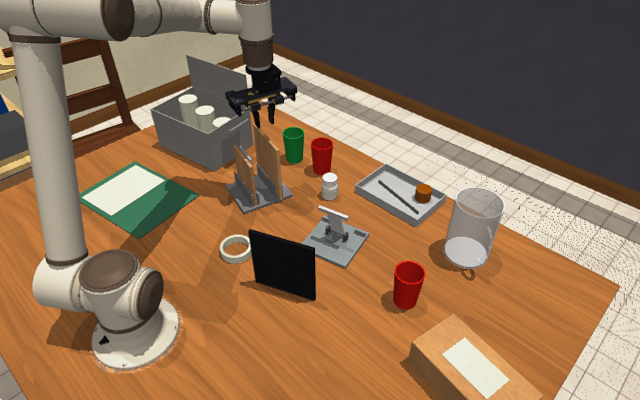

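Run:
```python
from h import *
np.set_printoptions(precision=4,suppress=True)
w=load('wrist9')
a=onz(w,324.7,98.5,.202);b=onz(w,323.3,225,.202);e=(b-a)/np.linalg.norm(b-a)
print(a,b,np.degrees(np.arctan2(-e[1],-e[0])),a+.085*e)
```

```text
[0.5612 0.0932 0.202 ] [0.5869 0.1791 0.202 ] -106.66259073220114 [0.5856 0.1746 0.202 ]
```

```bash
python3 -m jog '[[0.1,0.1,1.5,0,0,0.3],[0,0,1.5,0,0,0],[0,0,1.5,0,0,0],[0,0,1.5,0,0,0],[0,0,1,0,0,0]]'; python3 -m jog '[[0,0,0.1,0,0,0],[0,0,0,0,0,0],[0,0,0,0,0,0],[0,0,0,0,0,0],[0,0,0,0,0,0]]' 0;python3 -m jog '[[0,0,0,0,0,0],[0,0,0,0,0,0],[0,0,0,0,0,0],[0,0,0,0,0,0],[0,0,0,0,0,0]]'; python3 d.py .585 .172 .170 -106.3 0
```

```text
time_s: 11.17
tcp_pos: [0.584, 0.1729, 0.1684]
ee_rot: [[-0.284, -0.959, -0.001], [-0.959, 0.284, -0.0], [0.001, 0.001, -1.0]]
wrist_force: [-0.1, -0.8, 0.3]
gripper_width: 0.403
time_s: 11.58
tcp_pos: [0.5849, 0.1729, 0.1696]
ee_rot: [[-0.284, -0.959, 0.002], [-0.959, 0.284, 0.001], [-0.001, -0.001, -1.0]]
wrist_force: [0.4, 0.2, 3.2]
gripper_width: 0.113
time_s: 12.0
tcp_pos: [0.5849, 0.1729, 0.1696]
ee_rot: [[-0.284, -0.959, 0.002], [-0.959, 0.284, 0.001], [-0.001, -0.002, -1.0]]
wrist_force: [-1.1, 1.0, 5.1]
gripper_width: 0.109
t 12.0 pos [0.585 0.173 0.17 ] F [-1.102  1.044  5.101] joints [ 31.672  22.855  -6.245   0.031 -60.787 -48.164] w 0.1091975679089576
shift now-axes cm [ 0.087 -0.033 -0.037]
turn [-0.096  0.067 -0.177]
shift in target axes cm [ 0.088 -0.033 -0.037]
```

```bash
python3 -m jog '[[0,0,-1,0,0,0],[0,0,-2,0,0,0],[0,0,-3,0,0,0],[0,0,-3,0,0,0],[0,0,-3,0,0,0]]'; python3 -m jog '[[0,0,-3,0,0,0],[0,0,-2,0,0,0],[0,0,-1,0,0,0],[0,0,0,0,0,0],[0,0,0,0,0,0]]'; python3 d.py .585 .172 .350 -106.3 0;python3 -c "
from h import *
snap('scene','scene10');snap('side','side10')"
```

```text
time_s: 12.42
tcp_pos: [0.5835, 0.1722, 0.2887]
ee_rot: [[-0.284, -0.959, -0.003], [-0.959, 0.284, -0.001], [0.002, 0.003, -1.0]]
wrist_force: [0.2, 0.7, -2.5]
gripper_width: 0.114
time_s: 12.83
tcp_pos: [0.5837, 0.1727, 0.347]
ee_rot: [[-0.284, -0.959, -0.003], [-0.959, 0.284, -0.0], [0.001, 0.003, -1.0]]
wrist_force: [0.3, 0.7, -3.3]
gripper_width: 0.109
t 12.8333 pos [0.584 0.173 0.347] F [ 0.283  0.699 -3.28 ] joints [ 31.662  17.399  11.14   -0.074 -83.877 -48.164] w 0.10934247677444135
shift now-axes cm [ 0.028 -0.145 -0.3  ]
turn [ 0.146 -0.052 -0.21 ]
shift in target axes cm [ 0.029 -0.145 -0.3  ]
```

View pics/scene10.png

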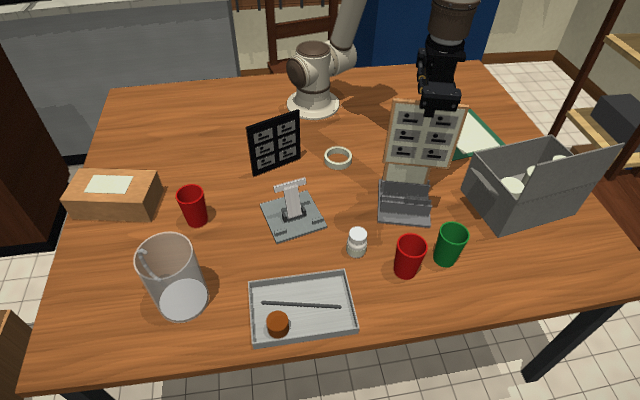

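View pics/side10.png

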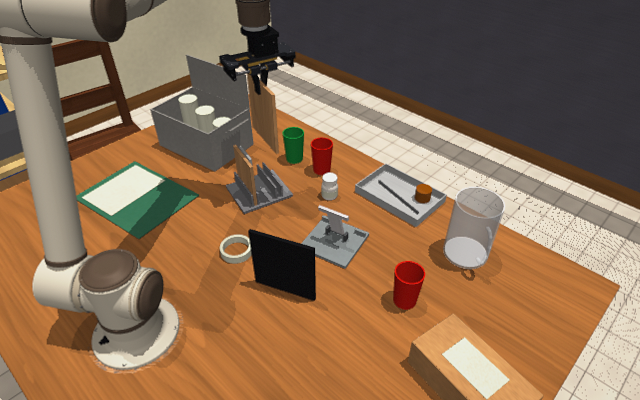

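```bash
python3 -m jog '[[0,0,0,0,0,-5.9],[0,0,0,0,0,-6],[0,0,0,0,0,-6],[0,0,0,0,0,-6],[0,0,0,0,0,-6]]'; python3 ds.py -.021 0 .30 0
```

```text
time_s: 13.35
tcp_pos: [0.5837, 0.1725, 0.3462]
ee_rot: [[0.237, -0.972, -0.004], [-0.972, -0.237, -0.002], [0.001, 0.004, -1.0]]
wrist_force: [0.1, -0.3, -2.1]
gripper_width: 0.115
t 13.35 pos [0.584 0.172 0.346] F [ 0.121 -0.273 -2.064] joints [ 31.663  17.46   11.096  -0.034 -83.884 -17.965] w 0.11487927962854634
shift now-axes cm [29.892 11.087  4.688]
turn [ 0.246 -0.045  0.194]
shift in target axes cm [29.933 11.006  4.617]
```

```bash
python3 -m jog '[[2,0.7,0,0,0,0.2],[3,1.1,0,0,0,0],[3,1.1,0,0,0,0],[3,1.1,0,0,0,0],[3,1.1,0,0,0,0]]';python3 -m jog '[[3,1.1,0,0,0,0],[3,1.1,0,0,0,0],[3,1.1,0,0,0,0],[3,1.1,0,0,0,0],[2.5,1.1,0,0,0,0]]';python3 -m jog '[[1.4,0.4,0,2,0,0],[0,0,0,4,0,0],[0,0,0,4,0,0],[0,0,0,4,0,0],[0,0,0,1,0,0]]'; python3 ds.py -.021 0 .25 15; python3 -c "
from h import *
snap('scene','scene11');snap('side','side11')"
```

```text
time_s: 13.77
tcp_pos: [0.5657, 0.0234, 0.3464]
ee_rot: [[0.229, -0.973, -0.004], [-0.973, -0.229, -0.001], [-0.0, 0.004, -1.0]]
wrist_force: [1.1, -0.8, -1.8]
gripper_width: 0.113
time_s: 14.18
tcp_pos: [0.5452, -0.1308, 0.3464]
ee_rot: [[0.228, -0.974, -0.004], [-0.974, -0.228, 0.0], [-0.001, 0.004, -1.0]]
wrist_force: [-0.6, 0.1, -2.5]
gripper_width: 0.111
time_s: 14.6
tcp_pos: [0.5432, -0.1439, 0.3469]
ee_rot: [[0.227, -0.941, 0.25], [-0.974, -0.219, 0.06], [-0.002, -0.257, -0.966]]
wrist_force: [-0.3, -0.8, -2.4]
gripper_width: 0.111
t 14.6 pos [ 0.543 -0.144  0.347] F [-0.307 -0.767 -2.415] joints [ -0.351   5.409  -4.056  -3.861 -66.092  14.588] w 0.11122309471153427
shift now-axes cm [0.132 2.182 9.442]
turn [ 0.094 -0.001 -0.381]
shift in target axes cm [0.117 2.199 9.438]
```

View pics/scene11.png

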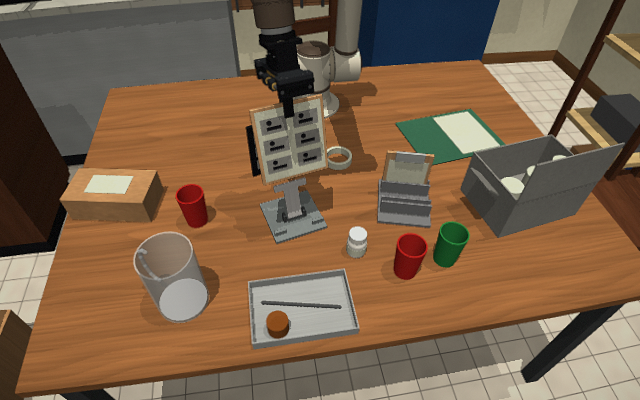

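View pics/side11.png

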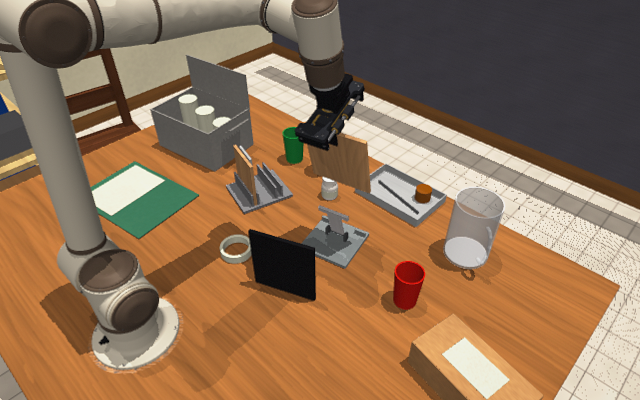

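```bash
python3 z.py scene11 240 90 340 190 za; python3 z.py side11 295 115 395 215 zb; python3 -c "
import cv2,numpy as np
cv2.imwrite('pics/zab.png',np.hstack([cv2.resize(cv2.imread('pics/za.png'),(400,400)),cv2.resize(cv2.imread('pics/zb.png'),(400,400))]))"
```

```text
6
6
```

View pics/za.png

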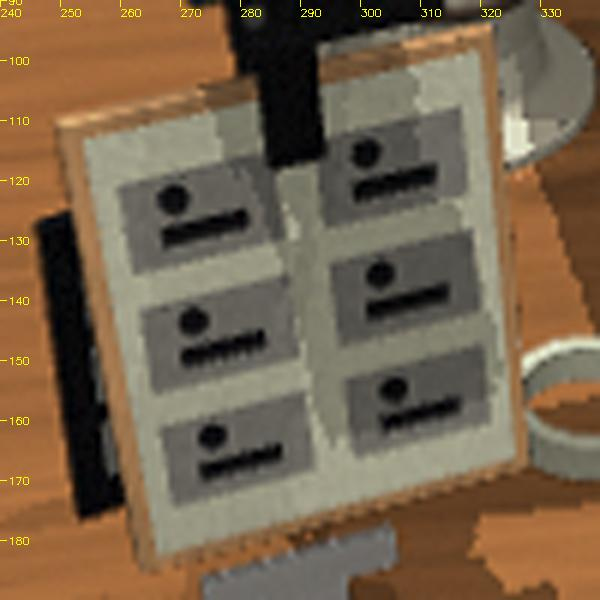

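View pics/zb.png

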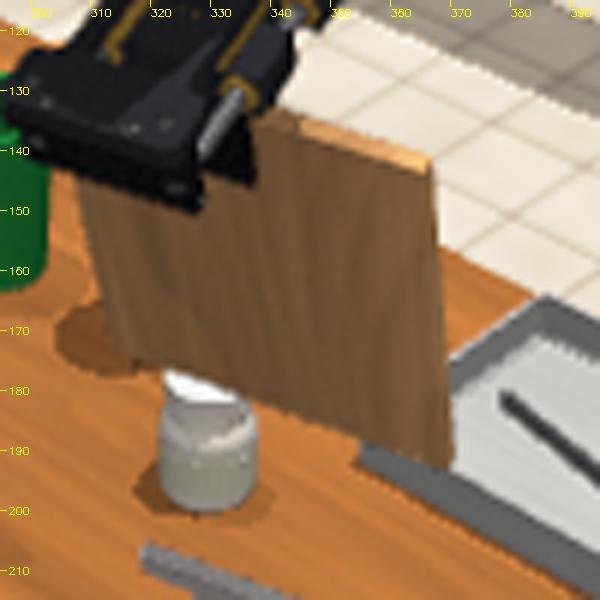

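Run:
```python
from h import *
np.set_printoptions(precision=1,suppress=True)
s=sense();R=np.array(s['ee_rot']);p=s['tcp_pos']
for n in ('scene11','side11'):
    c=load(n)
    # tool: x=-ys side, y=back, z=down
    for lab,y in (('front',-.005),('back',.005)):
        P=[p+R@np.array([x,y,z]) for x,z in ((.085,.1576),(-.085,.1576),(.085,-.0324),(-.085,-.0324))]
        print(n,lab,'[-y bot, +y bot, -y top, +y top]',proj(c,P).ravel())
```

```text
scene11 front [-y bot, +y bot, -y top, +y top] [263.2 186.4 328.3 168.3 249.3 111.2 322.2  94.9]
scene11 back [-y bot, +y bot, -y top, +y top] [262.  184.5 326.7 166.7 248.2 109.8 320.5  93.7]
side11 front [-y bot, +y bot, -y top, +y top] [371.5 190.7 315.3 170.7 367.8 140.3 304.3 120.4]
side11 back [-y bot, +y bot, -y top, +y top] [369.8 193.5 313.5 173.3 365.8 143.3 302.2 123.2]
```

```bash
python3 ds.py -.021 0 .205 15; python3 -m jog '[[0,0.7,2.8,0,0,-0.3],[0,0.7,2.8,0,0,0],[0,0.7,2.8,0,0,0],[0,0.7,2.8,0,0,0],[0,0.6,2.3,0,0,0]]'; python3 -m jog '[[0,0,0,0,0,0],[0,0,0,0,0,0],[0,0,0,0,0,0],[0,0,0,0,0,0],[0,0,0,0,0,0]]'; python3 ds.py -.021 0 .195 15; python3 -c "
from h import *
snap('scene','scene12');snap('side','side12')"; python3 z.py scene12 240 130 340 250 za; python3 z.py side12 295 150 395 270 zb
```

```text
t 14.7 pos [ 0.544 -0.144  0.348] F [-0.29  -0.318 -1.773] joints [ -0.297   5.517  -3.859  -3.777 -66.249  14.547] w 0.11229930248965488
shift now-axes cm [ 0.114  3.434 13.833]
turn [ 0.178 -0.042 -0.33 ]
shift in target axes cm [ 0.104  3.478 13.823]
time_s: 15.12
tcp_pos: [0.547, -0.1427, 0.206]
ee_rot: [[0.234, -0.94, 0.247], [-0.972, -0.227, 0.059], [0.0, -0.254, -0.967]]
wrist_force: [-0.8, 0.3, -2.0]
gripper_width: 0.112
time_s: 15.53
tcp_pos: [0.5488, -0.1432, 0.2114]
ee_rot: [[0.234, -0.938, 0.255], [-0.972, -0.226, 0.059], [0.003, -0.262, -0.965]]
wrist_force: [-0.6, 0.4, -2.2]
gripper_width: 0.114
t 15.5333 pos [ 0.549 -0.143  0.211] F [-0.592  0.433 -2.209] joints [ -0.242  10.658 -17.206  -4.664 -47.432  16.49 ] w 0.11367527516394255
shift now-axes cm [0.047 0.665 1.515]
turn [-0.183 -0.137  0.053]
shift in target axes cm [0.051 0.66  1.517]
5
5
```

View pics/za.png

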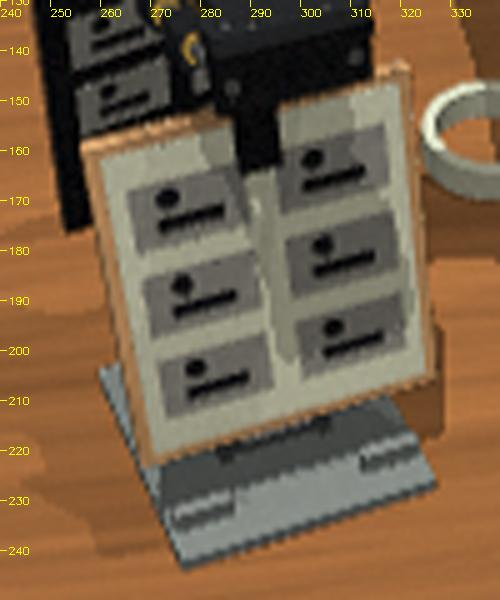

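View pics/zb.png

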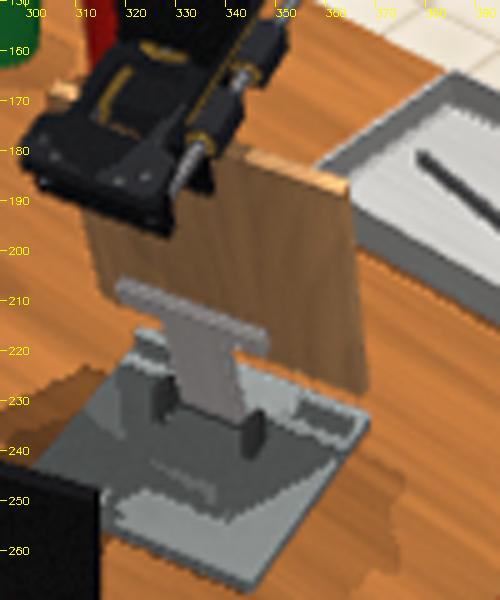

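```bash
python3 -m jog '[[0.05,0.3,0.5,0,0,0],[0,0.3,0.6,0,0,0],[0,0.2,0.6,0,0,0],[0,0.2,0.4,0,0,0],[0,0,0,0,0,0]]'; python3 -m jog '[[0,0,0,0,0,0],[0,0,0,0,0,0],[0,0,0,0,0,0],[0,0,0,0,0,0],[0,0,0,0,0,0]]'; python3 ds.py -.022 0 .170 15; python3 -c "
from h import *
snap('scene','scene13');snap('side','side13')"; python3 z.py scene13 240 130 340 250 za; python3 z.py side13 295 150 395 270 zb
```

```text
time_s: 16.05
tcp_pos: [0.5425, -0.1447, 0.1846]
ee_rot: [[0.233, -0.94, 0.249], [-0.972, -0.225, 0.059], [0.0, -0.256, -0.967]]
wrist_force: [0.3, 0.5, -2.7]
gripper_width: 0.114
time_s: 16.47
tcp_pos: [0.5439, -0.1447, 0.1868]
ee_rot: [[0.233, -0.939, 0.253], [-0.972, -0.226, 0.059], [0.002, -0.259, -0.966]]
wrist_force: [0.7, 0.4, -2.7]
gripper_width: 0.114
t 16.4667 pos [ 0.544 -0.145  0.187] F [ 0.658  0.45  -2.656] joints [ -0.444  11.702 -19.587  -5.025 -44.194  17.112] w 0.11362895394271215
shift now-axes cm [0.021 0.27  1.662]
turn [-0.031 -0.085  0.021]
shift in target axes cm [0.024 0.269 1.662]
5
5
```

View pics/za.png

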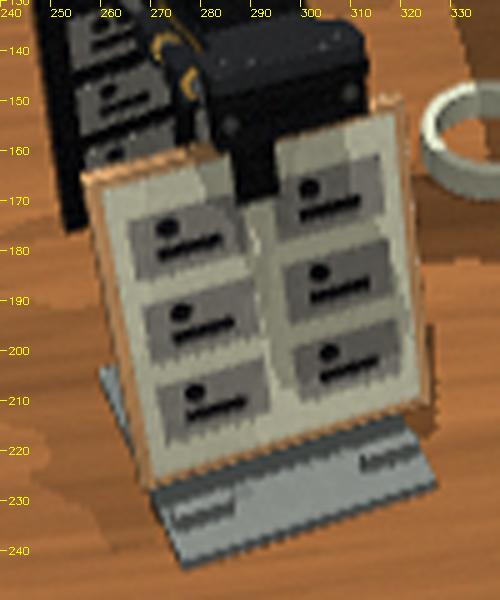

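View pics/zb.png

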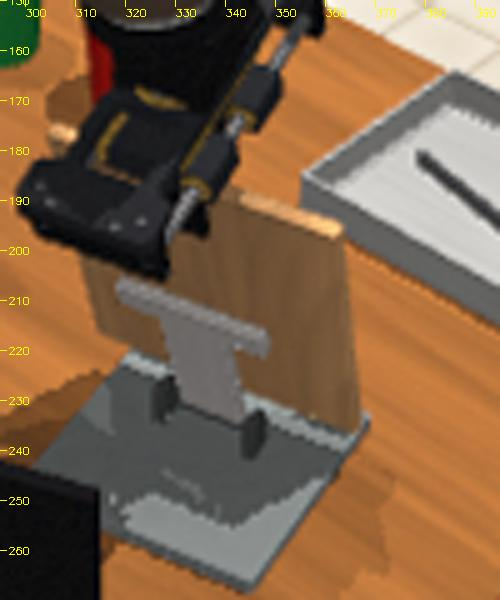

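```bash
python3 -m jog '[[0,0.1,0.5,0,0,0],[0,0.1,0.5,0,0,0],[0,0.1,0.4,0,0,0],[0,0.1,0.3,0,0,0],[0,0,0,0,0,0]]'; python3 -m jog '[[0,0.02,0.1,0,0,0],[0,0.02,0.1,0,0,0],[0,0,0,0,0,0],[0,0,0,0,0,0],[0,0,0,0,0,0]]'; python3 ds.py -.022 0 .166 15
```

```text
time_s: 16.98
tcp_pos: [0.5435, -0.1446, 0.1677]
ee_rot: [[0.233, -0.94, 0.25], [-0.972, -0.226, 0.059], [0.001, -0.257, -0.967]]
wrist_force: [-1.3, 0.1, -2.7]
gripper_width: 0.112
time_s: 17.4
tcp_pos: [0.5445, -0.1446, 0.1672]
ee_rot: [[0.233, -0.939, 0.252], [-0.972, -0.226, 0.059], [0.001, -0.259, -0.966]]
wrist_force: [0.2, -0.1, -1.9]
gripper_width: 0.112
t 17.4 pos [ 0.544 -0.145  0.167] F [ 0.2   -0.083 -1.935] joints [ -0.441  12.971 -21.002  -5.282 -41.531  17.457] w 0.11230175158943713
shift now-axes cm [ 0.019 -0.077  0.144]
turn [-0.021 -0.083  0.017]
shift in target axes cm [ 0.019 -0.077  0.144]
```

```bash
python3 -m jog '[[0,0.02,0.1,0,0,0],[0,0.02,0.1,0,0,0],[0,0,0,0,0,0],[0,0,0,0,0,0],[0,0,0,0,0,0]]'; python3 ds.py -.022 0 .166 15
```

```text
time_s: 17.82
tcp_pos: [0.5449, -0.1447, 0.1655]
ee_rot: [[0.233, -0.939, 0.253], [-0.972, -0.226, 0.059], [0.002, -0.26, -0.966]]
wrist_force: [-1.6, 0.0, 1.8]
gripper_width: 0.112
t 17.8167 pos [ 0.545 -0.145  0.166] F [-1.607  0.025  1.831] joints [ -0.445  13.101 -21.115  -5.288 -41.243  17.491] w 0.1121217533762698
shift now-axes cm [-0.003 -0.085 -0.029]
turn [-0.061 -0.11   0.027]
shift in target axes cm [-0.003 -0.085 -0.029]
```

```bash
python3 -m jog '[[0,0.28,0,1,0,0],[0,0.28,0,1,0,0],[0,0.28,0,1,0,0],[0,0.14,0,0.5,0,0],[0,0,0,0,0,0]]'; python3 ds.py -.034 0 .161 19;python3 -m jog '[[0,0.14,0,0.5,0,0],[0,0,0,0,0,0],[0,0,0,0,0,0],[0,0,0,0,0,0],[0,0,0,0,0,0]]'; python3 ds.py -.034 0 .161 19; python3 -c "
from h import *
snap('scene','scene14');snap('side','side14')"; python3 z.py scene14 240 130 340 250 za; python3 z.py side14 295 150 395 270 zb
```

```text
time_s: 18.23
tcp_pos: [0.5353, -0.1469, 0.1627]
ee_rot: [[0.232, -0.921, 0.311], [-0.973, -0.221, 0.073], [0.002, -0.32, -0.947]]
wrist_force: [1.5, 0.5, 0.5]
gripper_width: 0.112
t 18.2333 pos [ 0.535 -0.147  0.163] F [1.52  0.52  0.512] joints [ -1.418  11.44  -23.854  -7.721 -36.866  20.32 ] w 0.11190082798323596
shift now-axes cm [0.006 0.188 0.115]
turn [ 0.347 -0.103 -0.035]
shift in target axes cm [0.007 0.188 0.114]
time_s: 18.65
tcp_pos: [0.5346, -0.1472, 0.1623]
ee_rot: [[0.234, -0.919, 0.318], [-0.972, -0.221, 0.074], [0.002, -0.326, -0.945]]
wrist_force: [-0.2, -0.8, 3.9]
gripper_width: 0.111
t 18.65 pos [ 0.535 -0.147  0.162] F [-0.194 -0.799  3.863] joints [ -1.534  11.296 -24.106  -8.031 -36.394  20.765] w 0.1107058737321834
shift now-axes cm [-0.001  0.103  0.105]
turn [-0.055 -0.106  0.043]
shift in target axes cm [-0.     0.103  0.105]
5
5
```

View pics/za.png

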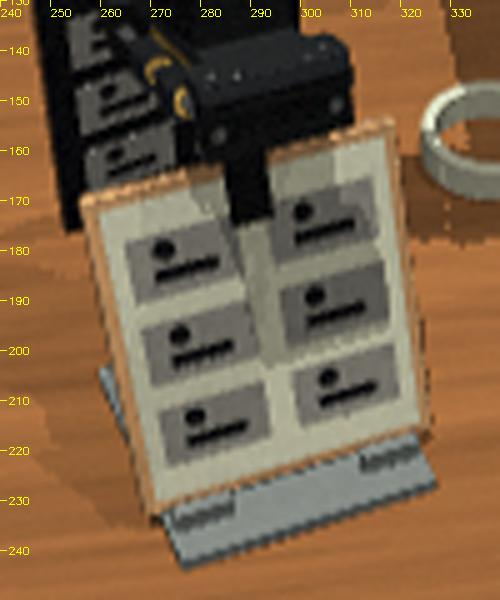

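View pics/zb.png

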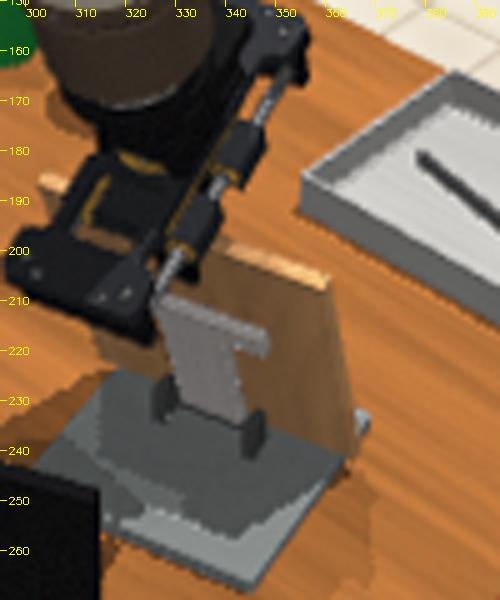

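```bash
python3 -m jog '[[0,0.15,-0.05,0.5,0,0],[0,0.1,0,0.3,0,0],[0,0,0,0,0,0],[0,0,0,0,0,0],[0,0,0,0,0,0]]'; python3 ds.py -.034 0 .161 19;python3 -m jog '[[0,0,0,0,0,0],[0,0,0,0,0,0],[0,0,0,0,0,0],[0,0,0,0,0,0],[0,0,0,0,0,0]]' 2.2; python3 -c "
from h import *
snap('scene','scene15');snap('side','side15')"; python3 z.py scene15 240 130 340 250 za; python3 z.py side15 295 150 395 270 zb
```

```text
time_s: 19.17
tcp_pos: [0.5324, -0.1475, 0.1617]
ee_rot: [[0.234, -0.914, 0.331], [-0.972, -0.22, 0.078], [0.002, -0.34, -0.94]]
wrist_force: [3.0, 0.2, 1.6]
gripper_width: 0.113
t 19.1667 pos [ 0.532 -0.148  0.162] F [2.952 0.235 1.568] joints [ -1.772  10.941 -24.673  -8.727 -35.439  21.567] w 0.11281688000920198
shift now-axes cm [ 0.018 -0.121  0.12 ]
turn [-0.887 -0.097  0.04 ]
shift in target axes cm [ 0.018 -0.123  0.118]
time_s: 19.58
tcp_pos: [0.5306, -0.1476, 0.1606]
ee_rot: [[0.233, -0.916, 0.327], [-0.972, -0.22, 0.078], [0.0, -0.336, -0.942]]
wrist_force: [0.1, 0.4, 0.7]
gripper_width: 0.249
5
5
```

View pics/za.png

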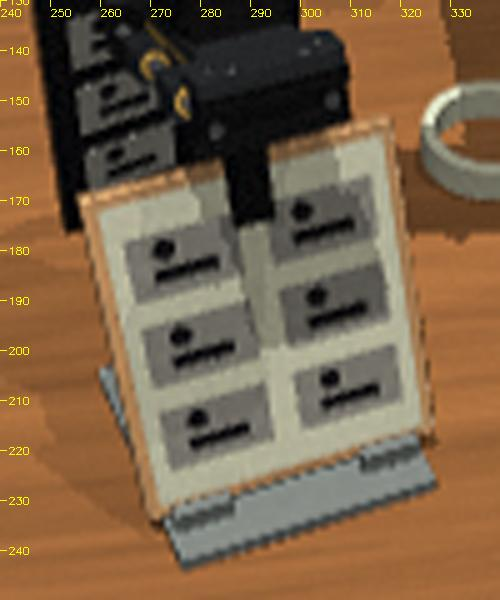

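View pics/zb.png

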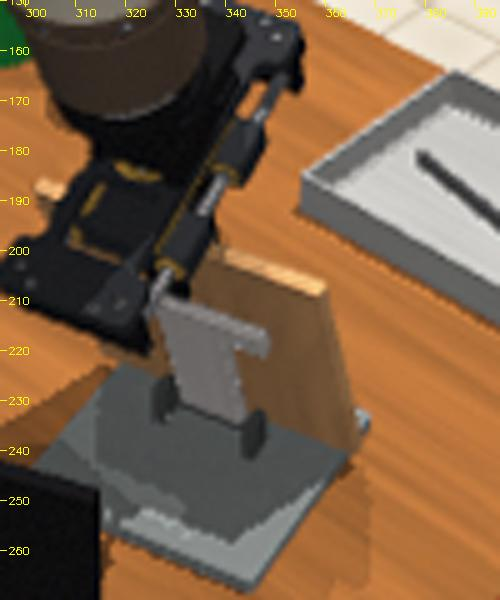

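```bash
python3 -m jog '[[0,0,0,0,0,0],[0,0,-0.5,0,0,0],[0,0,-0.8,0,0,0],[0,0,-1,0,0,0],[0,0,-1,0,0,0]]' 3; python3 -m jog '[[0,0,-2,0,0,0],[0,0,-3,0,0,0],[0,0,-4,0,0,0],[0,0,-3,0,0,0],[0,0,0,0,0,0]]';python3 -m jog '[[-3,0,-2,0,0,0],[-4,0,0,0,0,0],[-4,0,0,0,0,0],[-4,0,0,0,0,0],[0,0,0,0,0,0]]'; python3 -c "
from h import *
snap('scene','scene16');snap('side','side16');snap('wrist','wrist16')"; python3 z.py scene16 240 130 340 250 za; python3 z.py side16 295 150 395 270 zb
```

```text
time_s: 20.1
tcp_pos: [0.5205, -0.1504, 0.1937]
ee_rot: [[0.233, -0.915, 0.33], [-0.972, -0.22, 0.078], [0.002, -0.339, -0.941]]
wrist_force: [-0.3, -0.1, 0.3]
gripper_width: 0.343
time_s: 20.52
tcp_pos: [0.4826, -0.161, 0.3148]
ee_rot: [[0.233, -0.909, 0.344], [-0.972, -0.221, 0.074], [0.009, -0.352, -0.936]]
wrist_force: [-0.0, 0.2, 0.7]
gripper_width: 0.345
time_s: 20.93
tcp_pos: [0.4377, -0.0095, 0.3252]
ee_rot: [[0.244, -0.911, 0.332], [-0.97, -0.23, 0.083], [0.001, -0.342, -0.94]]
wrist_force: [-0.2, -0.2, -0.9]
gripper_width: 0.344
5
5
```

View pics/za.png

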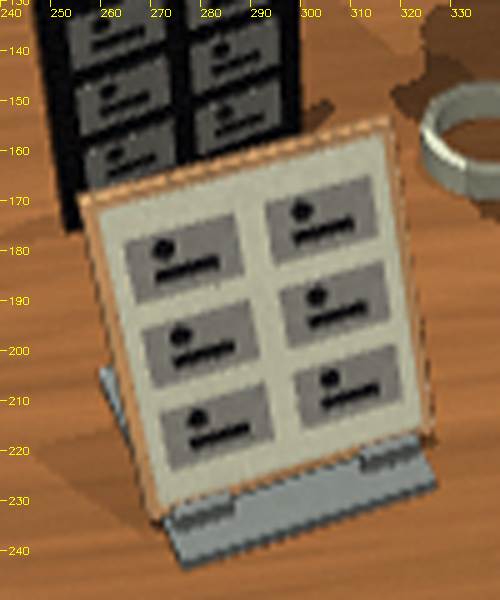

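View pics/zb.png

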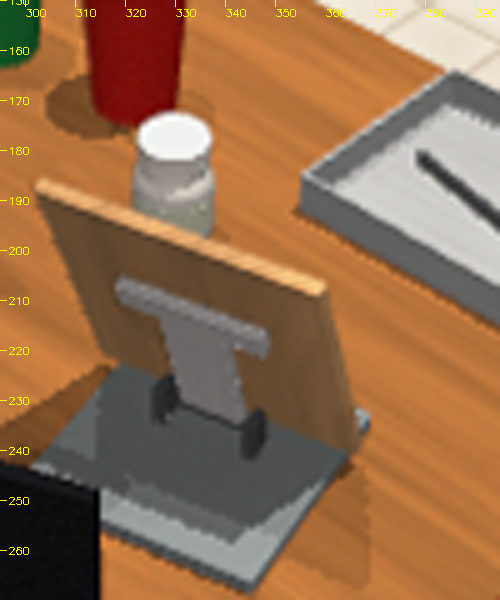

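View pics/wrist16.png

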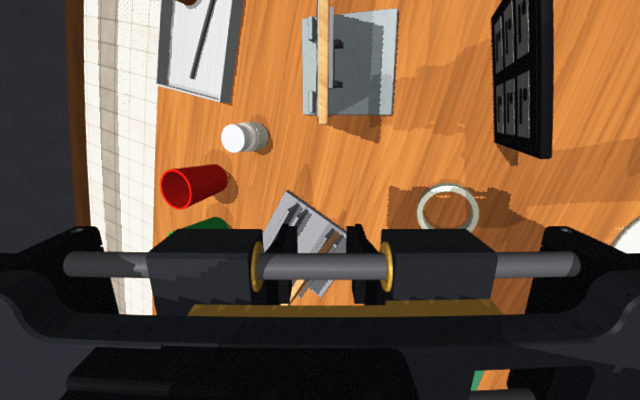

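View pics/scene16.png

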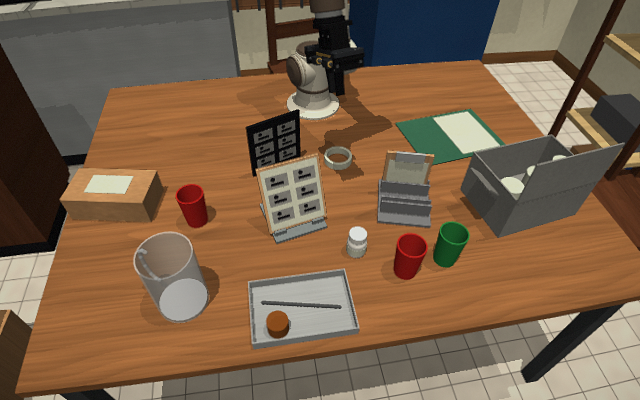

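```bash
python3 z.py scene16 250 145 330 175 zc; python3 z.py side16 295 180 365 215 zd
python3 - <<'E'
from h import *
np.set_printoptions(precision=4,suppress=True)
s=load('scene16');d=load('side16')
def S(p): r=p[:2]-[.5673,-.1394];return np.array([.9724*r[0]+.2334*r[1],-.2334*r[0]+.9724*r[1],p[2]])
A,ea=tri((s,256.8,169),(d,357.8,207.5));B,eb=tri((s,317.5,154),(d,301.8,186.8))
a,b=S(A),S(B);print(a,b,ea[0],eb[0],np.linalg.norm(a-b),(a+b)/2,np.degrees(np.arctan2(-(b-a)[0],(b-a)[1])))
# foot centre if lean ~20, in plane
E
```

```text
10
11
[-0.0492 -0.0794  0.1905] [-0.0473  0.0864  0.1883] 0.000642362637483907 0.00032541600960306555 0.16581970328603587 [-0.0483  0.0035  0.1894] -0.6541585621577038
```

View pics/zc.png

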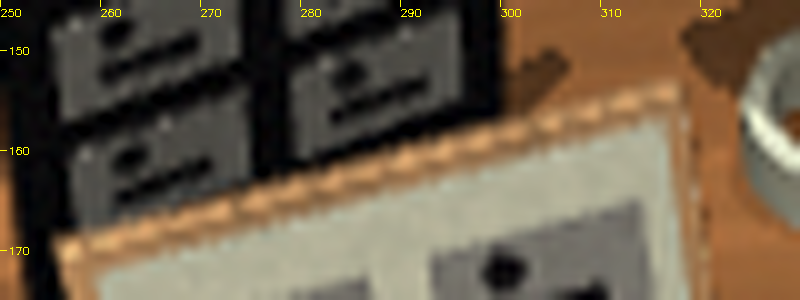

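View pics/zd.png

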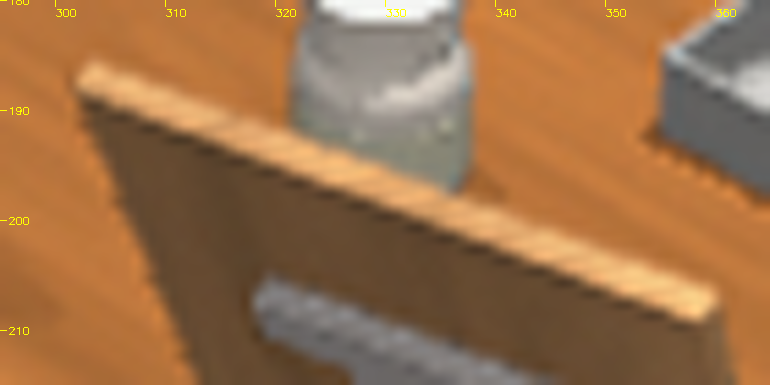

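```bash
python3 z.py wrist16 290 0 400 135 ze; python3 z.py scene16 255 195 335 250 zf
python3 - <<'E'
from h import *
np.set_printoptions(precision=4,suppress=True)
s=load('scene16');w=load('wrist16')
def S(p): r=p[:2]-[.5673,-.1394];return np.array([.9724*r[0]+.2334*r[1],-.2334*r[0]+.9724*r[1],p[2]])
print(S(onz(w,322,123,.189)),S(onz(w,306.5,115.5,.012)),S(onz(w,392.5,114.5,.012)))
print(S(onz(s,271.5,233.5,.016)),S(onz(s,325.5,217,.016)),S(onz(s,276.2,242.2,.012)),S(onz(s,327,226,.012)))
E
```

```text
4
10
[-0.0463  0.0853  0.189 ] [0.0455 0.0764 0.012 ] [-0.0977  0.0742  0.012 ]
[ 0.025  -0.0775  0.016 ] [0.0266 0.0817 0.016 ] [ 0.0547 -0.0746  0.012 ] [0.0551 0.0739 0.012 ]
```

View pics/ze.png

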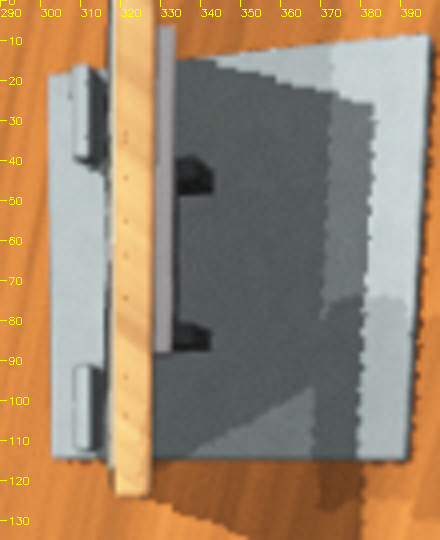

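View pics/zf.png

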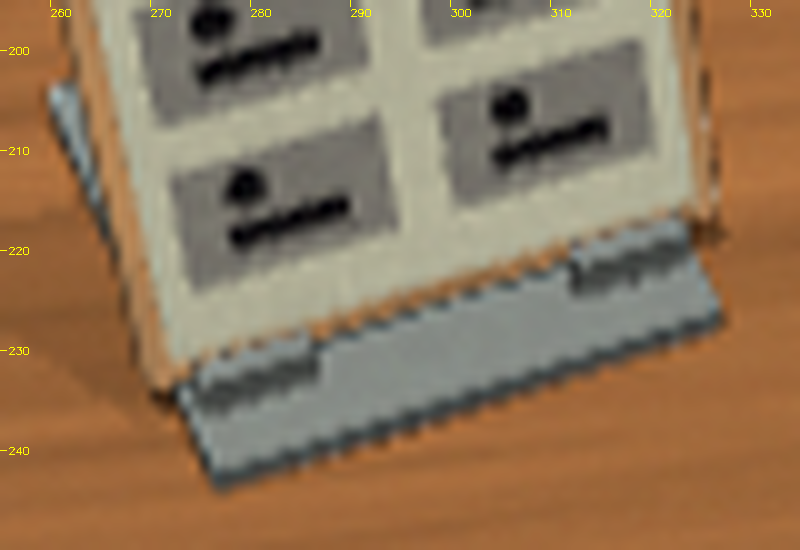

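```bash
python3 -c "
from station import finish_job,sense
print(sense()['time_s']);print(finish_job())"
```

```text
21.0833
the job is handed in; nothing more can be done
None
```

I swung the prop leg back until it hit its stop. Then I lifted the first-aid chart out of the rack and stood it on the stand, leaning on the leg with its printed face to the front. I handed the job in at 21.1 s with the gripper clear.

**Leg:** the push force rose from about 1.3 N to 6.5 N and the finger stopped moving. The leg bar in the side and wrist pictures matched the 1.87 rad position to about 0.02 rad.

**Chart position:**
- **Foot:** it stands about 4–5 mm behind the lips. The lean is about 19–20°.
- **Square:** the top edge is within about 0.7° of square to the stand.
- **Centring:** the checks disagreed slightly. The wrist picture puts the chart's +y end at 85.3 mm, which means centred to about 0.3 mm. The arm's own pose agrees with that. Triangulating from the scene and side pictures gave 3.5 mm off-centre at the top and about 2 mm at the foot. That method also measured the chart 4 mm too narrow (166 mm), so I trusted the wrist picture and left it.

**Other objects:** the last scene picture shows the clipboard still in the rack, all three cups and the jar upright, and the black look-alike not moved.

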